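# Put the washed brushes and spatula on the drying tray

### The arm

A 6-joint arm with a two-finger parallel gripper is mounted at the origin on a cart in front of the work surface, level with it; the furniture and walls round the work are solid. World frame = base frame: x ahead of the robot, y to its left, z up, the work surface at z = 0. Lengths are in mm, angles in rad, forces in N, time in s.
With the tool pointing down it reaches from about 275 to 1000 mm from the base axis. Payload 8.4 kg.
Tool frame: the origin (TCP) lies at the very end of the fingers, on their centre line; the grasp point (between the pads) lies 19 mm behind it; z points along the fingers, x is the direction in which the jaws open and shut, and the axes are right-handed (so a half turn about z gives the same grasp; the last joint's range is limited). The gripper opens to 85 mm and grips with 20 to 120 N. Pads are 22 mm wide; open, the fingers measure 114 mm over their backs; the gripper's body (76 mm by 85 mm) begins 54 mm behind the grasp point. The pads swing forward as they close: fully open they stand 13 mm farther back than shut.
Start: joints at [1.256, 0.353, 1.633, -0, 1.155, -0.002], TCP at [192.326, 594.675, 231.281] pointing down, gripper open.
Joint ranges: [-2.63, 2.63], [-0.92, 2.1], [0.06, 2.66], [-1.3, 4.44], [0, 2.69], [-3.02, 3.02]. Speed limits (rad/s): [2.22, 2.22, 2.79, 3.14, 3.14, 3.14].

### API

Orientations are given as [roll, pitch, yaw] about the fixed x, y, z axes, in that order (R = Rz(yaw) Ry(pitch) Rx(roll)).
In Python, from rig import sense, grab_frame, calibration, sign_off gives the robot as it stands.
- The arm moves only by the tool servo_tool, never from a script. Its argument "series" is one flat list of numbers, 4 for each row, row after row: the shift along the world's x, y, z in m, then the turn about the world's z in degrees. In form: [x, y, z, yaw, x, y, z, yaw, ...]. A call has 1 to 8 rows; each row shifts and turns the commanded pose from where the row before left it; what a row does not reach is not made up. A row lasts 1/12 s, in which the tool goes at most 41.7 mm and 7.16 degrees, less where a joint would pass 70% of its speed; a pose out of reach is approached as far as the arm can. A call is refused whole if a number of a shift passes 0.0417 or a number of a turn 7.16, either way. A call with a gripper value outside its range is refused whole. "gripper" is the finger opening in m, from 0 to 0.0854, set as the call begins (left out, the last holds). The fingers move at their own pace and stop on an object; "newtons" is the grip in N (left out, the last holds). Time passes only in rows, so rows that do not move let the fingers close. It gives the time, the measured TCP pose, the force and the opening at its end, in the units of the state.
- sense(): the state, without advancing time (a new reading comes with each control period).
- grab_frame(name): name is "scene" or "top" or "wrist"; returns the picture (480x640x3 uint8, blue, green, red); there is no depth.
- calibration(name): a dict with "fx", "fy", "cx", "cy" (pixels), "distortion" ([k1, k2, p1, p2, k3] as OpenCV has them; the pictures are not rectified), "rvec" (rotation vector, rad) and "tvec" (3), from world to camera coordinates, as OpenCV has them. Camera axes: x right, y down, z forward; pixel columns grow to the right and rows downward; lengths in mm; the calibration is good to about 2 mm. A picture is of the moment at which its call begins: read the wrist's pose just before it. calibration takes no time and is no camera call; for the wrist camera it gives the pose at the moment of the call.
- sign_off(): hands the job in, once; it reports no verdict.
The state is a dict: "clock": time; "qpos": joint angles; "qvel": joint speeds; "joint_efforts": joint torques, N m; "eef_pos": TCP position; "tcp_rot": TCP orientation; "contact_force": force on the tool from outside, world axes, zero at the start; "wrist_torque": the same for the moment, N m; "opening": opening from 0.0 (shut) to 1.0 (fully open).
Only numpy, scipy, OpenCV 4.12 (cv2) and the standard library are available. Lean on these libraries where they do the work, as an engineer would, in place of code of your own. Each camera call takes 0.05 s, during which the arm holds its last target. There are 200 camera calls.

### The job

Set the washed tools out to dry: lay the two ink brushes, the paste spatula and the big paste brush in the wooden cradles on the drip tray, each in the cradle whose notches fit it, down in the notches of both posts with its middle (for the paste brush the middle of its thick sleeve) half-way between the posts. The bristles or blade must point to the far side of the tray, away from you, and the handle towards you. Leave the marker and the measuring cup where they are.

Things in the scene. Friction and masses are not known exactly. Their poses are not given: they have to be found in the camera images.
- brush_1_mid (a point): centre, half-way up, of an ink brush: wooden handle, black tip, lies on the table, 9 x 135 x 10 mm, 12 g. y runs along it with the bristles at -y (handle end at +y), z up; grasp across x at the centre, where it balances.
- brush_2_mid (a point): centre, half-way up, of the other ink brush: wooden handle, dark reddish tip, lies on the table, 9 x 130 x 10 mm, 12 g. y runs along it with the bristles at -y (handle end at +y), z up; grasp across x at the centre, where it balances.
- spatula_mid (a point): centre, half-way up (5.5 mm above its underside), of the paste spatula: dark wooden handle, thin metal blade, 22 x 238 x 13 mm, about 70 g, lying on the table. y runs along it with the blade at +y, z up; grasp across x at the centre, 18 mm wide there, where it balances.
- paste_brush_mid (a point): big paste brush, 68 x 313 x 42 mm, about 110 g: red handle, thick sleeve, flat head, bristles up. Point: centre of the sleeve, 18 mm above the underside; y along the brush, head at +y, z up. The sleeve is round, 36 mm thick, and reaches 30 mm either way: grasp it across x. Balance point 23 mm ahead (+y); head reaches 147 mm ahead, handle (22 mm thick) 162 mm behind.
- cradle_fine_a: small light-wood cradle, 44 mm wide (x): two posts 8 mm thick, 68 mm apart along y, on a base board. Post tops 50 mm above the underside; each notch 13 mm wide at its floor (34 mm above the underside), 30 mm at the mouth. Origin: underside, below the post on the wet-end side, to which +y points; midway between posts is y = -34 mm, where a seated ink brush has its centre 39 mm above the origin.
- cradle_fine_b: second small cradle, the same as cradle_fine_a; either serves either ink brush. The four cradles stand fixed side by side in any order, 80 mm apart, their wet-end posts in line, 3 mm above the table in a shallow aluminium tray (340 x 225 mm, rim 15 mm high) whose wide empty part lies on the wet-end side.
- cradle_mid: middle-sized cradle, for the spatula, like the small ones: 56 mm wide, posts 92 mm apart along y, notches 23 mm wide at the floor (34 mm above the underside) and 40 mm at the mouth, tops at 50 mm. Origin: underside, below the wet-end post, +y to the wet-end side; midway between posts is y = -46 mm, where the seated spatula's centre lies 39.5 mm above the origin.
- cradle_wide: widest cradle (76 mm), for the paste brush; posts 86 mm apart along y. Wet-end notch, for the neck: 46 mm wide at the floor, 34 mm up, 64 mm at the mouth. Other notch, for the handle: 28 mm at the floor, 37 mm up, 46 mm at the mouth. 16 mm deep. Origin: underside below the wet-end post, +y to the wet-end side; seated, the sleeve's centre is at y = -43 mm, 52 mm up.
- marker_mid (a point): bystander, not to be disturbed: centre of the black capped marker lying on the table beyond the tools, 20 x 140 x 20 mm, y along it.
- cup_mid (a point): bystander, not to be disturbed: centre of the small clear plastic measuring cup standing on the table, 54 mm across and 54 mm high.
Mind the look-alikes: they are no part of the job. Of the things that look like the part that bears spatula_mid, the larger one is meant.

How it is judged (in metres and radians):
At the end, for the whole second after the job is handed in: Ink brushes in the two small cradles, spatula in the middle-sized, paste brush in the widest; each centre within 8 mm sideways, 12 mm lengthwise, +5/-6 mm in height of its seat midway between the posts, in line within 0.12 rad, wet end to the far side, at rest ((((x of brush_1_mid in the frame of cradle_fine_a between -0.008 and 0.008 m and z of brush_1_mid in the frame of cradle_fine_a between 0.033 and 0.044 m and y of cradle_fine_a in the frame of brush_1_mid between -0.046 and -0.022 m and angle between the y axis of brush_1_mid and the y axis of cradle_fine_a, either way round below 0.12 rad) and (x of brush_2_mid in the frame of cradle_fine_b between -0.008 and 0.008 m and z of brush_2_mid in the frame of cradle_fine_b between 0.033 and 0.044 m and y of cradle_fine_b in the frame of brush_2_mid between -0.046 and -0.022 m and angle between the y axis of brush_2_mid and the y axis of cradle_fine_b, either way round below 0.12 rad)) or ((x of brush_1_mid in the frame of cradle_fine_b between -0.008 and 0.008 m and z of brush_1_mid in the frame of cradle_fine_b between 0.033 and 0.044 m and y of cradle_fine_b in the frame of brush_1_mid between -0.046 and -0.022 m and angle between the y axis of brush_1_mid and the y axis of cradle_fine_b, either way round below 0.12 rad) and (x of brush_2_mid in the frame of cradle_fine_a between -0.008 and 0.008 m and z of brush_2_mid in the frame of cradle_fine_a between 0.033 and 0.044 m and y of cradle_fine_a in the frame of brush_2_mid between -0.046 and -0.022 m and angle between the y axis of brush_2_mid and the y axis of cradle_fine_a, either way round below 0.12 rad))) and x of spatula_mid in the frame of cradle_mid between -0.008 and 0.008 m and z of spatula_mid in the frame of cradle_mid between 0.0335 and 0.0445 m and y of cradle_mid in the frame of spatula_mid between 0.034 and 0.058 m and angle between the y axis of spatula_mid and the y axis of cradle_mid, either way round below 0.12 rad and x of paste_brush_mid in the frame of cradle_wide between -0.008 and 0.008 m and z of paste_brush_mid in the frame of cradle_wide between 0.046 and 0.057 m and y of cradle_wide in the frame of paste_brush_mid between 0.031 and 0.055 m and angle between the y axis of paste_brush_mid and the y axis of cradle_wide, either way round below 0.12 rad and linear speed of each of brush_1, brush_2, spatula, paste_brush below 0.02 m/s); the robot touches nothing.
It fails at once if the black marker is disturbed (moved more than 25 mm) (distance of marker_mid from where it was at the start of the episode above 0.025 m).
It fails at once if the measuring cup is disturbed (moved more than 25 mm) (distance of cup_mid from where it was at the start of the episode above 0.025 m).
It also fails if it takes over 96 s, if anything falls off the work surface, if the arm or the gripper's body presses on something with over 40 N, if the wrist force passes 120 N, or if a joint passes its speed limit or range.

## Working session

There is one attempt and no reset: what is moved stays moved. The work goes in short steps, Python scripts to look and compute and a tool call to move; the robot and the scene stay as the last step left them, time stands still between calls to the robot, and variables do not carry over. Pictures are saved under pics/ and viewed, about 12 in all and at most 16, crops included, and the job is handed in when it is done.

Besides the shell and the picture viewer there is one more tool, called in YAML: its name, and indented under it one key for each argument. servo_tool: Moves the arm, as the interface text tells. Its arguments: {"type":"object","properties":{"series":{"type":"array"},"gripper":{"type":"number"},"newtons":{"type":"number"}},"required":["series"]}

```bash
mkdir -p pics; ls
cat > h.py <<'E'
import numpy as np, cv2
from rig import sense, grab_frame, calibration, sign_off
def cam(n):
    c=calibration(n); K=np.array([[c['fx'],0,c['cx']],[0,c['fy'],c['cy']],[0,0,1]]); R=cv2.Rodrigues(np.array(c['rvec'],float))[0]
    return K,np.array(c['distortion'],float),R,np.array(c['tvec'],float).ravel()
def ray(C,p):
    K,d,R,t=C; u=cv2.undistortPoints(np.array(p,float).reshape(-1,1,2),K,d).reshape(-1,2)
    D=np.c_[u,np.ones(len(u))]@R; return -R.T@t, D/np.linalg.norm(D,axis=1)[:,None]
def onz(C,p,z):
    o,D=ray(C,p); return o+D*((z-o[2])/D[:,2])[:,None]
def proj(C,P):
    K,d,R,t=C; return cv2.projectPoints(np.array(P,float).reshape(-1,3),cv2.Rodrigues(R)[0],t,K,d)[0].reshape(-1,2)
def two(C1,p1,C2,p2):
    o1,a=ray(C1,p1);o2,b=ray(C2,p2);out=[]
    for i in range(len(a)):
        s=np.linalg.lstsq(np.c_[a[i],-b[i]],o2-o1,rcond=None)[0]; x=o1+a[i]*s[0]; y=o2+b[i]*s[1]; out.append(np.r_[(x+y)/2,np.linalg.norm(x-y)])
    return np.array(out)
E
python3 - <<'E'
from h import *
s=sense();print(s['clock'],s['eef_pos'],s['tcp_rot'],s['opening'])
for n in('scene','top','wrist'):
    C=cam(n); cv2.imwrite(f'pics/{n}0.png',grab_frame(n)); o,D=ray(C,[[320,240]]);print(n,o,D,C[0][0,0])
E
```

```text
pics
0.0 [192.16692835 594.25167815 230.57161509] [-3.14157611e+00  1.32743517e-03  1.25802010e+00] 0.9981481304556071
scene [-100.26657927 -565.62244777  942.66560876] [[ 0.54789971  0.46070221 -0.69825453]] 476.4085442080538
top [ 484.04975925  -17.79275341 1314.16658722] [[ 0.06193727 -0.01653214 -0.99794312]] 541.5956662211934
wrist [113.92186891 621.26743047 374.15827183] [[ 0.31939688 -0.10895017 -0.94133708]] 359.88768438697446
```

View pics/top0.png

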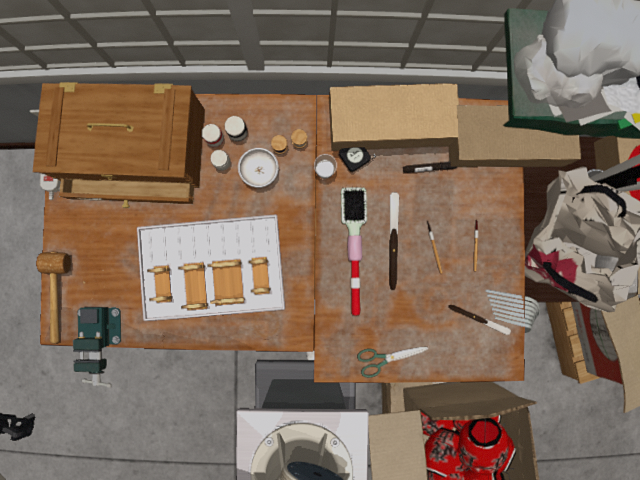

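View pics/scene0.png

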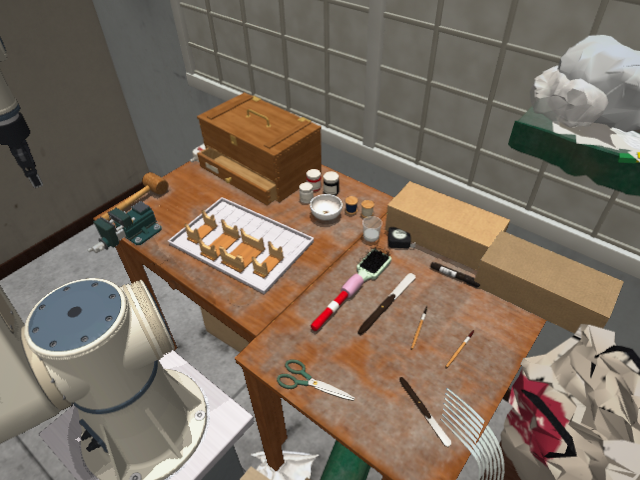

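Top view: the candidates are:
- Ink brushes at (434,246) and (475,245). 
- Large spatula at (394,240), with a small look-alike spatula at (480,318). 
- Paste brush at (355,250). 
- Marker at (428,167) and cup at (325,167), both to be left alone. 
- Cradles at x≈160, 194, 228 and 260, which look like fine, mid, wide and fine.

The scissors are irrelevant. I'll take the larger spatula. Next I measure by masks and check in a crop.

Run:
```python
from h import *
T=cv2.imread('pics/top0.png');S=cv2.imread('pics/scene0.png');CT=cam('top');CS=cam('scene')
def seg(img,r,th=38,hint=None):
    x0,y0,x1,y1=r; L=cv2.cvtColor(img[y0:y1,x0:x1],cv2.COLOR_BGR2LAB).astype(float)
    med=np.median(L.reshape(-1,3),0); m=(np.linalg.norm(L-med,axis=2)>th).astype(np.uint8)
    n,l,st,c=cv2.connectedComponentsWithStats(m,connectivity=8); k=1+np.argmax(st[1:,4]); ys,xs=np.where(l==k)
    P=np.c_[xs+x0,ys+y0].astype(float); mu=P.mean(0); d=np.linalg.svd(P-mu,full_matrices=False)[2][0]
    if d[1]>0:d=-d
    t=(P-mu)@d; e=lambda v:P[np.abs(t-v)<2].mean(0)
    a,b=e(t.max()-1),e(t.min()+1); a=a+d;b=b-d
    return a,b,st[k,4]
R={'br1':((421,212,450,280),(404,300,434,356)),'br2':((462,212,490,280),(438,325,480,375)),'spat':((381,185,407,296),(352,268,420,340)),'small':((445,300,515,338),(395,372,452,448))}
for n,(rt,rs) in R.items():
    a,b,k=seg(T,rt); c,d,k2=seg(S,rs)
    Q=onz(CT,[a,b],6);w=two(CT,[a,b],CS,[c,d])
    print(n,k,k2,a.round(1),b.round(1),'z6:',Q.round(1)[:,:2].tolist(),'len',np.linalg.norm(Q[0]-Q[1]).round(1),'mid',Q.mean(0).round(1),'2view',w.round(1).tolist())
hsv=cv2.cvtColor(T,cv2.COLOR_BGR2HSV);hs=cv2.cvtColor(S,cv2.COLOR_BGR2HSV)
def pink(h,r):
    x0,y0,x1,y1=r;q=h[y0:y1,x0:x1].astype(int);m=((q[...,0]>150)&(q[...,1]>35)&(q[...,1]<130)&(q[...,2]>130));ys,xs=np.where(m);return np.array([xs.mean()+x0,ys.mean()+y0]),m.sum()
a,n=pink(hsv,(340,225,370,270));b,m=pink(hs,(335,265,375,305));print('pink',a,n,b,m,two(CT,[a],CS,[b]),onz(CT,[a],18))
t=cv2.resize(T[205:330,130:295],None,fx=4.8,fy=4.8,interpolation=3);cv2.imwrite('pics/tray.png',t[:600,:800])
u=cv2.resize(T[180:345,335:525],None,fx=3.6,fy=3.6,interpolation=3);cv2.imwrite('pics/tools.png',u[:600,:800])
print(onz(CT,[[138,225],[276,216],[284,307],[145,319],[428,167],[325,167]],10).round(0).tolist())
```

```text
br1 44 34 [427.  221.5] [432.4 238.8] z6: [[613.7, -300.9], [571.5, -314.2]] len 44.3 mid [ 592.6 -307.6    6. ] 2view [[613.4, -306.7, -62.7, 22.5], [566.1, -322.9, -100.7, 39.0]]
br2 29 87 [475.8 220.3] [476.1 228.8] z6: [[618.6, -423.3], [597.6, -424.0]] len 21.0 mid [ 608.1 -423.6    6. ] 2view [[618.9, -424.2, 3.1, 0.0], [585.4, -427.4, -89.3, 63.8]]
spat 779 623 [394.4 193.2] [392.1 288.6] z6: [[682.2, -220.5], [449.4, -215.3]] len 232.8 mid [ 565.8 -217.9    6. ] 2view [[682.5, -220.8, 5.5, 0.6], [448.9, -215.5, 1.1, 1.4]]
small 361 557 [448.3 305.7] [509. 332.] z6: [[408.8, -353.7], [344.1, -507.4]] len 166.7 mid [ 376.5 -430.6    6. ] 2view [[408.6, -354.2, 3.5, 0.3], [343.6, -508.0, 3.3, 0.9]]
pink [354.75987842 247.66261398] 329 [352.3909465  283.27572016] 243 [[ 547.19361562 -122.8153092    25.53717993    1.37432098]] [[ 547.11217467 -122.90167296   18.        ]]
[[596.0, 406.0, 10.0], [622.0, 68.0, 10.0], [403.0, 45.0, 10.0], [368.0, 382.0, 10.0], [748.0, -303.0, 10.0], [744.0, -50.0, 10.0]]
```

View pics/tray.png

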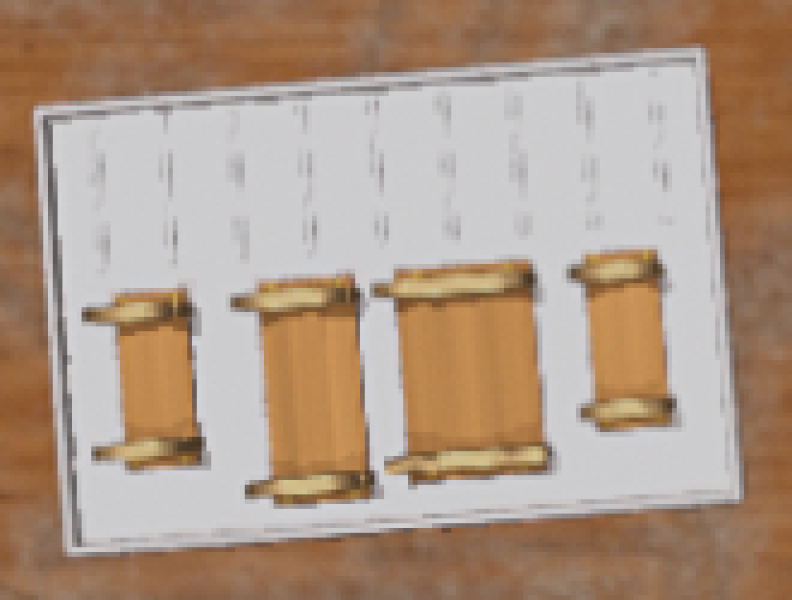

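View pics/tools.png

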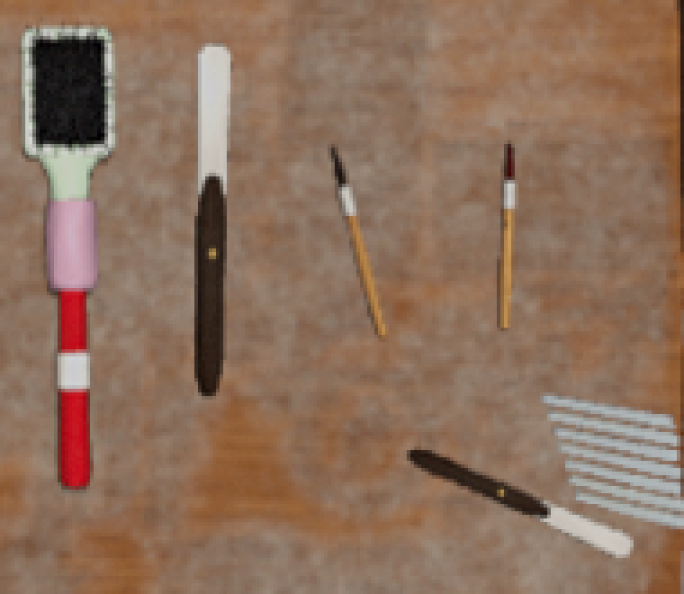

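The crops confirm the choice. Left to right, the cradles are fine, mid, wide and fine. The big spatula is the one at crop (210,220), and the small one at (520,500) is the look-alike. Both ink brushes and the paste brush have their heads on the far side. The tray's far direction is at yaw ≈0.105 rad. Now I move over the tray to look from near.

servo_tool:
  series: [0.0174, -0.0231, 0.004, 1.5, 0.0174, -0.0231, 0.004, 1.5, 0.0174, -0.0231, 0.004, 1.5, 0.0174, -0.0231, 0.004, 1.5, 0.0174, -0.0231, 0.004, 1.5, 0.0174, -0.0231, 0.004, 1.5, 0.0174, -0.0231, 0.004, 1.5, 0.0174, -0.0231, 0.004, 1.5]

```text
clock: 0.82
eef_pos: [332.0, 408.5, 263.3]
tcp_rot: [-3.141, 0.0, 1.469]
contact_force: [-0.0, 0.7, 0.2]
opening: 1.001
```

servo_tool:
  series: [0.0174, -0.0231, 0.004, 1.5, 0.0174, -0.0231, 0.004, 1.5, 0.0174, -0.0231, 0.004, 1.5, 0.0174, -0.0231, 0.004, 1.5, 0.0174, -0.0231, 0.004, 1.5, 0.0174, -0.0231, 0.004, 1.5, 0.0174, -0.0231, 0.004, 1.5, 0, 0, 0, 0]

```text
clock: 1.48
eef_pos: [455.9, 245.0, 292.0]
tcp_rot: [3.14, 0.001, 1.65]
contact_force: [-0.5, -0.3, -0.2]
opening: 1.004
```

Run:
```python
from h import *
s=sense();print(s['clock'],s['eef_pos'],s['tcp_rot'],s['qpos'],s['contact_force']);C=cam('wrist');np.save('w1.npy',np.array([0]));import pickle;pickle.dump(C,open('w1.pkl','wb'))
I=grab_frame('wrist');cv2.imwrite('pics/w1.png',I)
print(proj(C,[[596,406,10],[622,68,10],[403,45,10],[368,382,10]]).round(0))
```

```text
1.4833 [455.88458489 245.0160268  291.9531635 ] [3.13967566e+00 1.16687966e-03 1.64980930e+00] [ 0.49147677  0.1271559   1.79007262 -0.00195445  1.22307628 -1.15766885] [-0.53997258 -0.30351353 -0.1534829 ]
[[434. 298.]
 [178. 297.]
 [147. 123.]
 [449. 116.]]
```

View pics/w1.png

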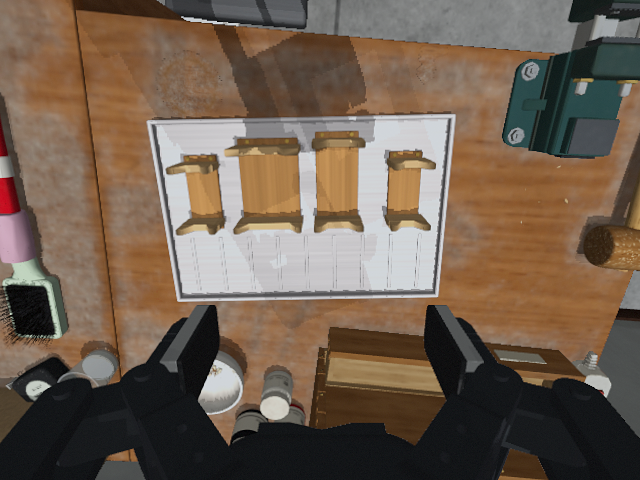

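Run:
```python
import cv2
I=cv2.imread('pics/w1.png');cv2.imwrite('pics/w1c.png',cv2.resize(I[120:245,155:445],None,fx=2.75,fy=4,interpolation=3))
```

```text
(no output)
```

View pics/w1c.png

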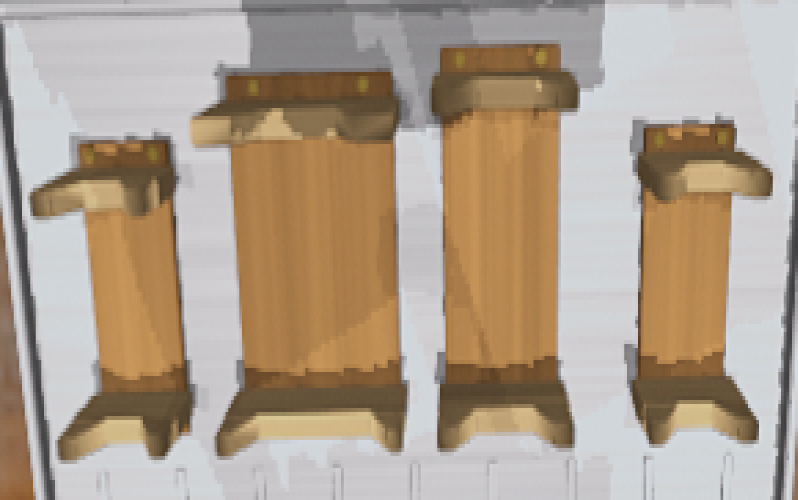

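Run:
```python
from h import *
import pickle
CT=cam('top');W=pickle.load(open('w1.pkl','rb'))
top={'FR':[(616,271),(627.5,410)],'W':[(453,281),(467,460)],'M':[(295,298),(309,487)],'FL':[(137,311),(149,450)]}
# wrist crop: silhouette horn extents centre of post-top band
wr={'FR':[(124,432),(104,190)],'W':[(312,428),(295,122)],'M':[(506,428),(505,92)],'FL':[(694,425),(705,178)]}
for k in top:
    p=np.array(top[k],float)/4.8+[130,205]; q=np.array(wr[k],float)/[2.75,4]+[155,120]
    a=onz(CT,p,53);b=onz(W,q,53);d=a[0]-a[1];e=b[0]-b[1]
    print(k,'top',a[:,:2].round(1).tolist(),np.linalg.norm(d).round(1),np.arctan2(d[1],d[0]).round(3),'wr',b[:,:2].round(1).tolist(),np.linalg.norm(e).round(1),np.arctan2(e[1],e[0]).round(3),'2v',two(CT,p,W,q).round(1).tolist())
```

```text
FR top [[510.5, 104.3], [443.3, 97.6]] 67.5 0.099 wr [[507.5, 114.3], [440.8, 108.7]] 67.0 0.083 2v [[512.3, 107.2, 34.9, 3.7], [443.7, 100.3, 30.0, 2.5]]
W top [[504.5, 183.6], [417.9, 175.2]] 87.0 0.097 wr [[500.2, 190.1], [417.2, 181.1]] 83.4 0.108 2v [[505.4, 187.2, 35.2, 1.8], [418.1, 178.1, 37.1, 2.2]]
M top [[495.1, 261.0], [403.5, 252.2]] 92.0 0.096 wr [[493.9, 268.5], [403.4, 259.5]] 91.0 0.1 2v [[496.5, 266.8, 39.9, 6.2], [403.6, 259.2, 27.4, 4.6]]
FL top [[487.5, 339.2], [419.9, 331.7]] 68.0 0.111 wr [[486.9, 344.2], [419.2, 337.7]] 68.1 0.096 2v [[487.6, 342.6, 49.8, 4.8], [419.8, 336.9, 44.6, 5.7]]
```

Cradle spacing, post gaps and tray yaw (≈0.10) all agree with the text. The seats are:

| Cradle | x (mm) | y (mm) |
|---|---|---|
| Fine (right) | 476 | 104 |
| Wide | 459 | 183 |
| Mid | 449 | 262 |
| Fine (left) | 453 | 343 |

Next I move over the tools for a close measurement.

servo_tool:
  series: [0.003, -0.0343, 0, -0.3, 0.003, -0.0343, 0, -0.3, 0.003, -0.0343, 0, -0.3, 0.003, -0.0343, 0, -0.3, 0.003, -0.0343, 0, -0.3, 0.003, -0.0343, 0, -0.3, 0.003, -0.0343, 0, -0.3, 0.003, -0.0343, 0, -0.3]

```text
clock: 2.2
eef_pos: [476.9, -27.0, 291.1]
tcp_rot: [-3.141, -0.0, 1.609]
contact_force: [0.9, 0.3, -0.8]
opening: 1.0
```

servo_tool:
  series: [0.003, -0.0343, 0, -0.3, 0.003, -0.0343, 0, -0.3, 0.003, -0.0343, 0, -0.3, 0.003, -0.0343, 0, -0.3, 0.003, -0.0343, 0, -0.3, 0.003, -0.0343, 0, -0.3, 0.003, -0.0343, 0, -0.38, 0, 0, 0, 0]

```text
clock: 2.87
eef_pos: [498.8, -270.5, 290.8]
tcp_rot: [3.141, 0.002, 1.568]
contact_force: [-0.7, 0.1, 0.4]
opening: 0.998
```

Run:
```python
from h import *
import pickle
s=sense();print(s['clock'],s['eef_pos'],s['tcp_rot'],s['qpos']);C=cam('wrist');pickle.dump(C,open('w2.pkl','wb'))
I=grab_frame('wrist');cv2.imwrite('pics/w2.png',I)
print(proj(C,[[547,-123,18],[566,-218,6],[560,-315,5],[555,-424,5]]).round(0))
```

```text
2.8667 [ 498.84274786 -270.51564268  290.82281453] [3.14144810e+00 1.85930400e-03 1.56788337e+00] [-4.98598913e-01  2.10495268e-01  1.69146142e+00 -1.65736446e-03
  1.23862488e+00 -2.06594275e+00]
[[443. 225.]
 [363. 237.]
 [286. 232.]
 [198. 229.]]
```

View pics/w2.png

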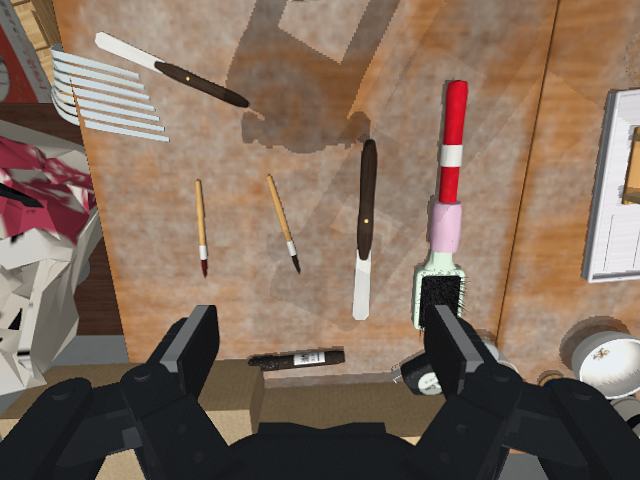

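Wrist view: sleeve at (447,228), spatula from (361,318) to (370,140), black brush from (298,272) to (269,176), and red brush from (205,276) to (199,180). I triangulate these against the top view.

Run:
```python
from h import *
import pickle
CT=cam('top');W=pickle.load(open('w2.pkl','rb'));I=cv2.imread('pics/w2.png')
q=cv2.cvtColor(I,cv2.COLOR_BGR2HSV).astype(int);m=(q[...,0]>150)&(q[...,1]>35)&(q[...,1]<130)&(q[...,2]>130);m[:,:420]=0;m[:,475:]=0;m[:190]=0;m[265:]=0
ys,xs=np.where(m);print('pink',xs.mean(),ys.mean(),len(xs),ys.min(),ys.max())
t={'b1':[(334,147),(383,334)],'b2':[(509,145),(504,328)],'sp':[(215,45),(207,395)]}
w={'b1':[(298,272),(269,176)],'b2':[(205,276),(199,180)],'sp':[(361,318),(370,140)]}
for k in t:
    p=np.array(t[k],float)/3.6+[335,180];v=two(CT,p,W,w[k]);z=onz(W,w[k],5);d=z[0]-z[1]
    print(k,v.round(1).tolist(),'wrist z5',z[:,:2].round(1).tolist(),'mid',z.mean(0).round(1),'len',np.linalg.norm(d).round(1),'ang',np.arctan2(d[1],d[0]).round(3))
pt=[[354.76,247.66]];pw=[[xs.mean(),ys.mean()]]
print('sleeve',two(CT,pt,W,pw).round(1),onz(W,pw,22).round(1))
p=np.array([(69,28),(75,487)])/3.6+[335,180];z=onz(CT,p,15);d=z[0]-z[1];print('paste top',z.round(1),np.linalg.norm(d),np.arctan2(d[1],d[0]));
z=onz(W,[(438,328),(457,82)],15);d=z[0]-z[1];print('paste wr',z.round(1),np.linalg.norm(d),np.arctan2(d[1],d[0]))
```

```text
pink 446.62471042471043 227.43243243243242 1295 200 252
b1 [[615.1, -301.9, 5.2, 2.4], [488.0, -332.2, 16.9, 3.4]] wrist z5 [[614.7, -300.8], [489.1, -332.5]] mid [ 551.9 -316.6    5. ] len 129.5 ang 0.247
b2 [[618.6, -422.9, 8.3, 2.5], [493.9, -419.4, 2.7, 4.2]] wrist z5 [[620.2, -422.7], [493.8, -416.4]] mid [ 557.  -419.6    5. ] len 126.5 ang -0.05
sp [[682.3, -218.6, 9.3, 4.6], [447.1, -215.0, 14.8, 0.1]] wrist z5 [[683.6, -216.3], [447.7, -213.7]] mid [ 565.6 -215.     5. ] len 235.9 ang -0.011
sleeve [[ 5.466e+02 -1.221e+02  2.790e+01  1.000e-01]] [[ 548.4 -119.9   22. ]]
paste top [[ 692.6 -120.8   15. ]
 [ 385.3 -127.1   15. ]] 307.409962647245 0.02075173334395066
paste wr [[ 692.6 -113.6   15. ]
 [ 387.5 -124.7   15. ]] 305.30343124599256 0.036207591857491235
```

servo_tool:
  series: [0.008, 0.0248, -0.03, 0.28, 0.008, 0.0248, -0.03, 0.28, 0.008, 0.0248, -0.03, 0.28, 0.008, 0.0248, -0.03, 0.28, 0.008, 0.0248, -0.03, 0.28, 0.008, 0.0248, -0.03, 0.28, 0, 0, 0, 0, 0, 0, 0, 0]
  gripper: 0.0854

```text
clock: 3.58
eef_pos: [545.0, -114.7, 109.6]
tcp_rot: [-3.138, -0.001, 1.603]
contact_force: [0.3, -0.6, 0.3]
opening: 0.999
```

servo_tool:
  series: [0, 0, 0, 0, 0, 0, 0, 0]

```text
clock: 3.75
eef_pos: [547.0, -117.8, 112.6]
tcp_rot: [3.14, 0.001, 1.6]
contact_force: [-0.3, -0.0, -0.3]
opening: 0.998
```

Run:
```python
from h import *
import pickle
s=sense();print(s['clock'],s['eef_pos'],s['tcp_rot']);C=cam('wrist')
I=grab_frame('wrist');cv2.imwrite('pics/w3.png',I)
q=cv2.cvtColor(I,cv2.COLOR_BGR2HSV).astype(int);m=((q[...,0]>150)&(q[...,1]>35)&(q[...,1]<130)&(q[...,2]>120)).astype(np.uint8)
n,l,st,c=cv2.connectedComponentsWithStats(m);k=1+np.argmax(st[1:,4]);print(st[k],c[k],onz(C,[c[k],[c[k][0],st[k][1]],[c[k][0],st[k][1]+st[k][3]]],30).round(1))
ys,xs=np.where(l==k)
for v in range(st[k][1]+8,st[k][1]+st[k][3]-5,12):
    r=xs[ys==v];print(v,r.min(),r.max(),onz(C,[[(r.min()+r.max())/2,v]],22).round(1))
```

```text
3.75 [ 547.01826304 -117.79882811  112.59268743] [3.13969865e+00 5.55001549e-04 1.60002045e+00]
[ 292  197   50   87 3630] [315.55013774 241.25068871] [[ 546.8 -120.6   30. ]
 [ 516.7 -121.3   30. ]
 [ 578.5 -119.8   30. ]]
205 292 333 [[ 524.  -123.3   22. ]]
217 295 334 [[ 532.3 -121.7   22. ]]
229 297 340 [[ 540.8 -118.8   22. ]]
241 292 340 [[ 549.6 -120.3   22. ]]
253 293 340 [[ 558.5 -119.7   22. ]]
265 293 338 [[ 567.6 -120.2   22. ]]
277 294 337 [[ 577. -120.   22.]]
```

View pics/w3.png

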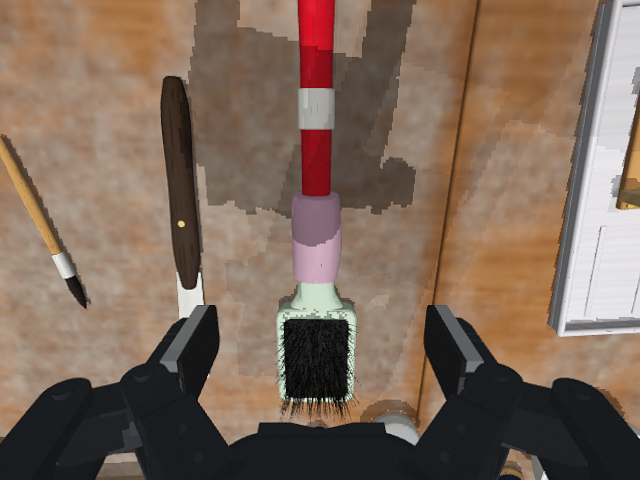

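The view shows the sleeve centred between the open jaws at about (317,240), in line with the tool. Descend and grip.

servo_tool:
  series: [0, -0.003, -0.03, 0, 0, 0, -0.03, 0, 0, 0, -0.025, 0, 0, 0, -0.015, 0, 0, 0, -0.005, 0, 0, 0, 0, 0]

```text
clock: 4.3
eef_pos: [546.0, -121.1, 6.1]
tcp_rot: [-3.141, -0.0, 1.599]
contact_force: [0.3, -0.6, 0.5]
opening: 0.998
```

servo_tool:
  series: [0, 0, 0, 0, 0, 0, 0, 0, 0, 0, 0, 0, 0, 0, 0, 0, 0, 0, 0, 0, 0, 0, 0, 0, 0, 0, 0, 0, 0, 0, 0, 0]
  gripper: 0.02
  newtons: 60

```text
clock: 4.97
eef_pos: [547.1, -120.7, 7.6]
tcp_rot: [3.14, 0.001, 1.6]
contact_force: [-1.6, -0.5, 9.5]
opening: 0.397
```

servo_tool:
  series: [0, 0, 0.01, 0, 0, 0, 0.02, 0, 0, 0, 0.03, 0, 0, 0, 0.035, 0, 0, 0, 0.03, 0, 0, 0, 0.02, 0, 0, 0, 0, 0, 0, 0, 0, 0]

```text
clock: 5.63
eef_pos: [546.9, -120.6, 152.8]
tcp_rot: [3.139, 0.001, 1.6]
contact_force: [-1.4, 0.2, -1.2]
opening: 0.395
```

Run:
```python
from h import *
s=sense();print(s['clock'],s['eef_pos'],s['tcp_rot'],s['contact_force'],s['wrist_torque'],s['opening'])
cv2.imwrite('pics/w4.png',np.hstack([cv2.resize(grab_frame('wrist')[60:480],(400,300)),cv2.resize(grab_frame('scene')[150:400,200:530],(400,300))]))
```

```text
5.6333 [ 546.93128146 -120.60173166  152.78682289] [3.13883032e+00 6.90175242e-04 1.60016853e+00] [-1.388882    0.16044921 -1.18068615] [-0.02141671  0.08320145 -0.0289108 ] 0.3952893891262838
```

View pics/w4.png

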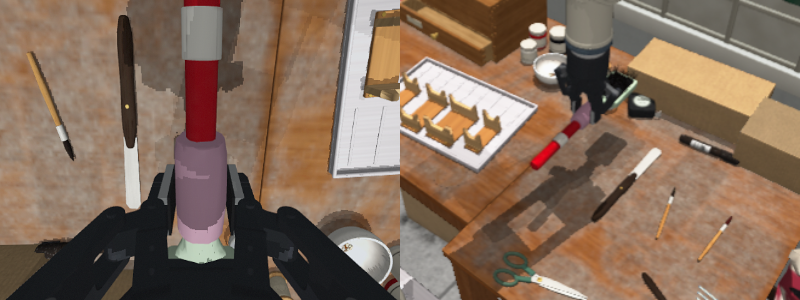

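Sleeve held, brush level, nothing else touched (wrist and scene views). Transit to the wide cradle.

servo_tool:
  series: [-0.00625, 0.0217, -0.0033, 0.3, -0.00625, 0.0217, -0.0033, 0.3, -0.00625, 0.0217, -0.0033, 0.3, -0.00625, 0.0217, -0.0033, 0.3, -0.00625, 0.0217, -0.0033, 0.3, -0.00625, 0.0217, -0.0033, 0.3, -0.00625, 0.0217, -0.0033, 0.3, -0.00625, 0.0217, -0.0033, 0.3]

```text
clock: 6.4
eef_pos: [494.6, 53.9, 123.1]
tcp_rot: [-3.138, 0.0, 1.642]
contact_force: [-0.2, -0.5, -1.6]
opening: 0.395
```

servo_tool:
  series: [-0.00625, 0.0217, -0.0033, 0.3, -0.00625, 0.0217, -0.0033, 0.3, -0.00625, 0.0217, -0.0033, 0.3, -0.00625, 0.0217, -0.0033, 0.3, -0.00625, 0.0217, -0.0033, 0.3, -0.00625, 0.0217, -0.0033, 0.3, 0, 0, 0, 0, 0, 0, 0, 0]

```text
clock: 7.07
eef_pos: [457.4, 183.6, 103.6]
tcp_rot: [-3.139, 0.001, 1.676]
contact_force: [-0.9, 0.9, -0.4]
opening: 0.39
```

Run:
```python
from h import *
import pickle
s=sense();print(s['clock'],s['eef_pos'],s['tcp_rot'],s['opening']);C=cam('wrist');pickle.dump(C,open('w5.pkl','wb'))
I=grab_frame('wrist');cv2.imwrite('pics/w5.png',I)
print(proj(C,[[459.2,182.7,55],[475.7,103.6,42],[448.7,262.2,42],[453.2,343,42],[416.5,178.4,53],[502,187,53]]).round(0))
```

```text
7.0667 [457.36964936 183.58569981 103.57711679] [-3.13854232e+00  9.68870245e-04  1.67568736e+00] 0.38995425850287946
[[318. 265.]
 [188. 268.]
 [449. 253.]
 [577. 273.]
 [318. 191.]
 [318. 327.]]
```

View pics/w5.png

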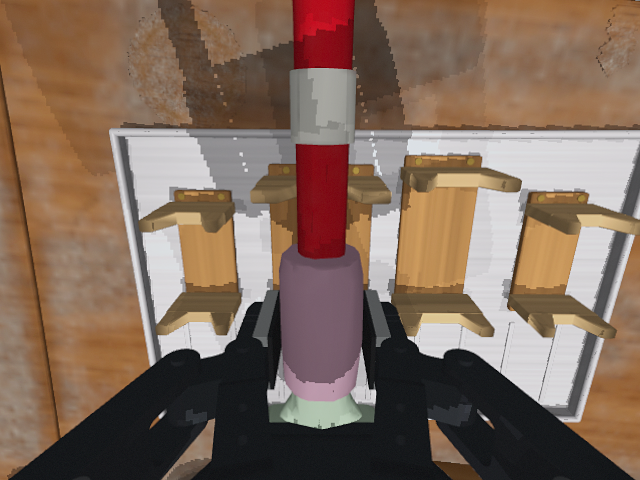

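The near post of the wide cradle is centred at 320 px and the brush lies at 322 px, so they are in line. The length position is as predicted. Lower.

servo_tool:
  series: [0, 0, -0.012, 0, 0, 0, -0.016, 0, 0, 0, -0.012, 0, 0, 0, -0.008, 0, 0, 0, -0.005, 0, 0, 0, -0.004, 0, 0, 0, -0.002, 0, 0, 0, 0, 0]

```text
clock: 7.78
eef_pos: [458.9, 183.1, 46.0]
tcp_rot: [-3.141, 0.0, 1.673]
contact_force: [0.1, -0.1, -0.8]
opening: 0.391
```

Run:
```python
from h import *
s=sense();print(s['clock'],s['eef_pos'],s['tcp_rot'],s['contact_force'],s['wrist_torque'],s['opening'])
cv2.imwrite('pics/w6.png',np.hstack([cv2.resize(grab_frame('wrist')[60:480],(400,300)),cv2.resize(grab_frame('scene')[185:305,150:330],(400,300))]))
```

```text
7.7833 [458.91752241 183.09636465  45.96997177] [-3.14148836e+00  6.06561579e-05  1.67310847e+00] [ 0.10179334 -0.06999445 -0.7556146 ] [-0.01387028  0.03610015  0.0190369 ] 0.391389388670736
```

View pics/w6.png

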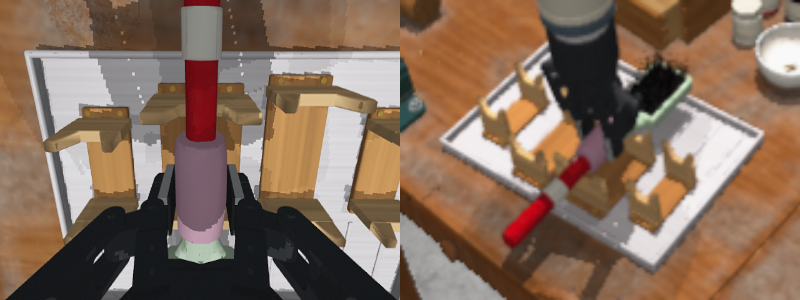

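The brush sits in the notch line with no load yet. I lower a little more, then release with a modest opening.

servo_tool:
  series: [0, 0, -0.001, 0, 0, 0, -0.001, 0, 0, 0, -0.001, 0, 0, 0, 0, 0]

```text
clock: 8.22
eef_pos: [459.1, 183.4, 43.8]
tcp_rot: [3.141, -0.0, 1.673]
contact_force: [-2.9, -0.9, 9.1]
opening: 0.392
```

servo_tool:
  series: [0, 0, 0, 0, 0, 0, 0, 0, 0, 0, 0, 0, 0, 0, 0, 0, 0, 0, 0, 0]
  gripper: 0.058

```text
clock: 8.63
eef_pos: [458.8, 183.3, 43.0]
tcp_rot: [-3.142, 0.0, 1.673]
contact_force: [-0.3, -0.7, -0.1]
opening: 0.68
```

servo_tool:
  series: [0, 0, 0.01, 0, 0, 0, 0.02, 0, 0, 0, 0.03, 0, 0, 0, 0.04, 0, 0, 0, 0.04, 0, 0, 0, 0.02, 0, 0, 0, 0, 0, 0, 0, 0, 0]

```text
clock: 9.3
eef_pos: [459.5, 183.5, 204.8]
tcp_rot: [3.138, -0.001, 1.673]
contact_force: [-0.9, -0.6, -0.1]
opening: 0.679
```

Run:
```python
from h import *
s=sense();print(s['clock'],s['eef_pos'],s['tcp_rot'],s['opening']);C=cam('wrist')
I=grab_frame('wrist');cv2.imwrite('pics/w7.png',I);T=grab_frame('top');cv2.imwrite('pics/top7.png',T)
q=cv2.cvtColor(I,cv2.COLOR_BGR2HSV).astype(int);m=((q[...,0]>150)&(q[...,1]>35)&(q[...,1]<130)&(q[...,2]>90)).astype(np.uint8)
n,l,st,c=cv2.connectedComponentsWithStats(m);k=1+np.argmax(st[1:,4]);print(st[k],c[k],onz(C,[c[k],[c[k][0],st[k][1]],[c[k][0],st[k][1]+st[k][3]]],64).round(1))
print(proj(C,[[459.2,182.7,55],[475.7,103.6,42],[448.7,262.2,42],[453.2,343,42],[416.5,178.4,53],[502,187,53]]).round(0))
```

```text
9.3 [459.47760327 183.53720963 204.84029065] [ 3.13833277e+00 -9.38981676e-04  1.67337385e+00] 0.679001933652229
[ 301  177   41   75 2796] [321.03218884 214.75751073] [[457.5 184.3  64. ]
 [426.7 181.1  64. ]
 [490.1 187.7  64. ]]
[[319. 214.]
 [228. 219.]
 [411. 207.]
 [500. 221.]
 [319. 162.]
 [319. 260.]]
```

View pics/w7.png

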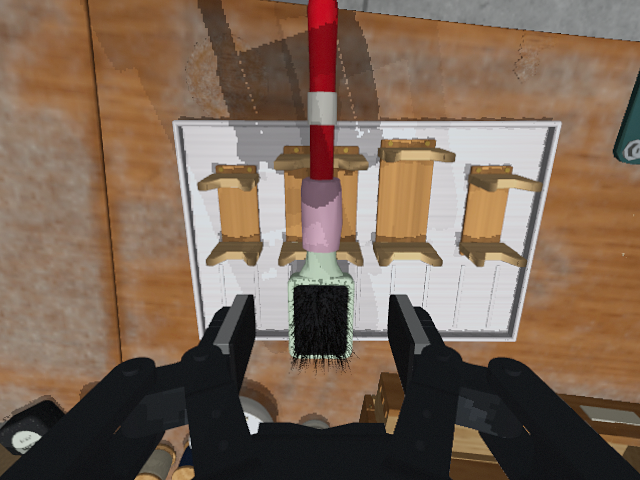

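Paste brush seated in both notches, with its sleeve at (458,184) against a seat of (459,183). From this view I refine the other seats with the base-board edges.

Run:
```python
from h import *
C=cam('wrist');I=cv2.imread('pics/w7.png');q=cv2.cvtColor(I,cv2.COLOR_BGR2HSV).astype(int)
m=(q[...,0]>8)&(q[...,0]<22)&(q[...,1]>110)
for n,lo,hi,wet,L in(('FR',195,275,(509.5,107),34),('M',366,450,(494.5,266.8),46),('FL',455,545,(487,346.5),34)):
    E=[]
    for v in range(190,236,3):
        r=np.where(m[v,lo:hi])[0]+lo
        if len(r)>20:E.append([(r.min()+r.max())/2,v,r.max()-r.min()])
    E=np.array(E); P=onz(C,E[:,:2],9); a,b=np.polyfit(P[:,0],P[:,1],1); wd=E[:,2].mean()
    xs=wet[0]-L*.995; print(n,len(E),'slope',a.round(3),'y at seat x',xs.round(1),(a*xs+b).round(1),(P[:,1].mean()+.1*(xs-P[:,0].mean())).round(1),'w mm',(np.linalg.norm(onz(C,[[300,210]],9)-onz(C,[[300+wd,210]],9))).round(1))
```

```text
Traceback (most recent call last):
AttributeError: 'float' object has no attribute 'round'
```

Run:
```python
from h import *
C=cam('wrist');I=cv2.imread('pics/w7.png');q=cv2.cvtColor(I,cv2.COLOR_BGR2HSV).astype(int)
m=(q[...,0]>8)&(q[...,0]<22)&(q[...,1]>110)
for n,lo,hi,wet,L in(('FR',195,275,(509.5,107),34),('M',366,450,(494.5,266.8),46),('FL',455,545,(487,346.5),34)):
    E=[]
    for v in range(190,236,3):
        r=np.where(m[v,lo:hi])[0]+lo
        if len(r)>20:E.append([(r.min()+r.max())/2,v,r.max()-r.min()])
    E=np.array(E); P=onz(C,E[:,:2],9); a,b=np.polyfit(P[:,0],P[:,1],1); wd=E[:,2].mean()
    xs=wet[0]-L*.995; print(n,len(E),'slope',a,'seat x',xs,'y',a*xs+b,P[:,1].mean()+.1*(xs-P[:,0].mean()),'w mm',np.linalg.norm(onz(C,[[300,210]],9)-onz(C,[[300+wd,210]],9)))
```

```text
FR 16 slope 0.10922810482608815 seat x 475.67 y 105.32885713794997 105.3346727692606 w mm 35.95145994260512
M 16 slope 0.10056748511740542 seat x 448.73 y 261.61233146886786 261.6187087457234 w mm 48.3337287213154
FL 16 slope 0.6193956387570222 seat x 453.17 y 356.5543512843522 355.1557929232319 w mm 64.51331845158882
```

servo_tool:
  series: [0.0071, -0.0267, 0, -0.45, 0.0071, -0.0267, 0, -0.45, 0.0071, -0.0267, 0, -0.45, 0.0071, -0.0267, 0, -0.45, 0.0071, -0.0267, 0, -0.45, 0.0071, -0.0267, 0, -0.45, 0.0071, -0.0267, 0, -0.45, 0.0071, -0.0267, 0, -0.45]

```text
clock: 10.07
eef_pos: [514.6, -31.6, 201.3]
tcp_rot: [-3.138, -0.0, 1.61]
contact_force: [0.2, 0.8, 0.2]
opening: 0.674
```

servo_tool:
  series: [0.0071, -0.0267, -0.01, -0.45, 0.0071, -0.0267, -0.015, -0.45, 0.0071, -0.0267, -0.015, -0.45, 0.0071, -0.0267, -0.015, -0.45, 0.0071, -0.0267, -0.015, -0.45, 0.0071, -0.0267, -0.015, -0.45, 0.0071, -0.0267, -0.015, -0.45, 0, 0, 0, 0]
  gripper: 0.06

```text
clock: 10.73
eef_pos: [563.9, -220.4, 98.5]
tcp_rot: [-3.137, -0.001, 1.553]
contact_force: [-1.1, 0.9, -0.1]
opening: 0.702
```

servo_tool:
  series: [0, 0, 0, 0, 0, 0, 0, 0, 0, 0, 0, 0]

```text
clock: 10.98
eef_pos: [564.8, -216.2, 102.8]
tcp_rot: [-3.141, -0.001, 1.556]
contact_force: [0.2, 0.5, -0.6]
opening: 0.702
```

Run:
```python
from h import *
s=sense();print(s['clock'],s['eef_pos'],s['tcp_rot'],s['opening']);C=cam('wrist')
I=grab_frame('wrist');cv2.imwrite('pics/w8.png',I);V=I.max(2)
print(proj(C,[[565.6,-216,5]]))
# dark handle
m=(V<75).astype(np.uint8);m[330:]=0;m[:,:270]=0;m[:,380:]=0
n,l,st,c=cv2.connectedComponentsWithStats(m);k=1+np.argmax(st[1:,4]);print(st[k],c[k])
ys,xs=np.where(l==k);Q=[]
for v in range(st[k][1]+8,st[k][1]+st[k][3]-5,6):
    r=xs[ys==v];Q.append([(r.min()+r.max())/2,v])
P=onz(C,Q,6);a,b=np.polyfit(P[:,0],P[:,1],1);print('slope',a,'y at 566',a*566+b,'x end',onz(C,[[c[k][0],st[k][1]]],6),'front',onz(C,[[c[k][0],st[k][1]+st[k][3]]],6))
```

```text
10.9833 [ 564.84848914 -216.22390875  102.83341439] [-3.14062166e+00 -5.34549811e-04  1.55626216e+00] 0.701969801795081
[[319.92973616 235.74622457]]
[ 305   48   31  229 6056] [319.86129458 158.68378468]
slope -0.01725833251052854 y at 566 -216.15019665303353 x end [[ 446.63133916 -214.21434612    6.        ]] front [[ 597.3072824  -216.53077687    6.        ]]
```

View pics/w8.png

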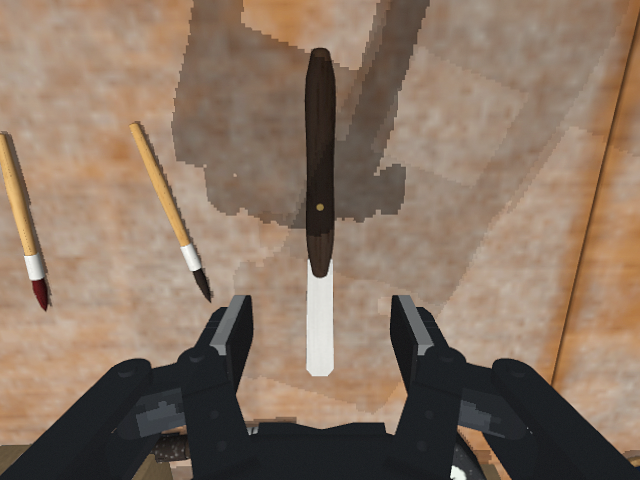

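The spatula is centred and aligned at 320 px (handle end x=446.6, so middle 565.6). Grasp it.

servo_tool:
  series: [0.001, 0, -0.03, 0, 0, 0, -0.03, 0, 0, 0, -0.025, 0, 0, 0, -0.01, 0, 0, 0, -0.004, 0, 0, 0, 0, 0, 0, 0, 0, 0]

```text
clock: 11.62
eef_pos: [567.3, -217.3, 5.4]
tcp_rot: [3.14, 0.001, 1.556]
contact_force: [-0.2, -0.1, 1.0]
opening: 0.702
```

servo_tool:
  series: [0, 0, 0, 0, 0, 0, 0, 0, 0, 0, 0, 0, 0, 0, 0, 0, 0, 0, 0, 0, 0, 0, 0, 0, 0, 0, 0, 0, 0, 0, 0, 0]
  gripper: 0.005
  newtons: 50

```text
clock: 12.28
eef_pos: [566.9, -217.4, 5.2]
tcp_rot: [3.14, 0.0, 1.555]
contact_force: [-1.0, 1.4, 6.8]
opening: 0.189
```

servo_tool:
  series: [0, 0, 0.01, 0, 0, 0, 0.02, 0, 0, 0, 0.03, 0, 0, 0, 0.04, 0, 0, 0, 0.04, 0, 0, 0, 0.02, 0, 0, 0, 0, 0, 0, 0, 0, 0]

```text
clock: 12.95
eef_pos: [567.0, -217.5, 166.0]
tcp_rot: [3.139, 0.001, 1.556]
contact_force: [0.1, -0.8, -1.0]
opening: 0.19
```

Run:
```python
from h import *
s=sense();print(s['clock'],s['eef_pos'],s['tcp_rot'],s['contact_force'],s['wrist_torque'],s['opening'])
cv2.imwrite('pics/w9.png',np.hstack([cv2.resize(grab_frame('wrist')[60:480],(400,300)),cv2.resize(grab_frame('scene')[150:400,200:530],(400,300))]))
```

```text
12.95 [ 566.9666068  -217.51811693  165.96480784] [3.13856649e+00 1.11725647e-03 1.55550194e+00] [ 0.1246332  -0.75700919 -1.01850927] [ 0.01485807  0.04374896 -0.0410816 ] 0.19026153588147293
```

View pics/w9.png

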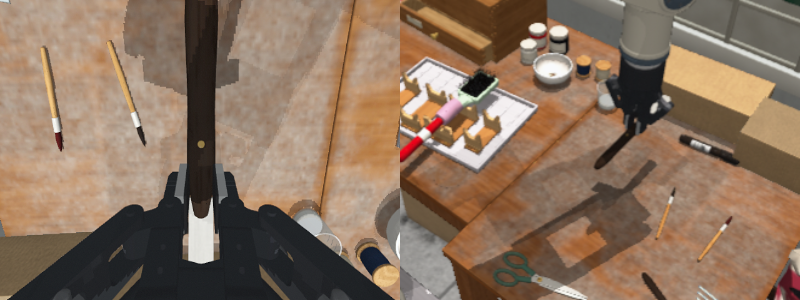

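servo_tool:
  series: [-0.0073, 0.02994, 0, 0.416, -0.0073, 0.02994, 0, 0.416, -0.0073, 0.02994, 0, 0.416, -0.0073, 0.02994, 0, 0.416, -0.0073, 0.02994, 0, 0.416, -0.0073, 0.02994, 0, 0.416, -0.0073, 0.02994, 0, 0.416, -0.0073, 0.02994, 0, 0.416]

```text
clock: 13.72
eef_pos: [506.1, 23.5, 162.3]
tcp_rot: [-3.138, -0.0, 1.614]
contact_force: [0.3, -0.2, -1.2]
opening: 0.19
```

servo_tool:
  series: [-0.0073, 0.02994, 0, 0.416, -0.0073, 0.02994, 0, 0.416, -0.0073, 0.02994, 0, 0.416, -0.0073, 0.02994, 0, 0.416, -0.0073, 0.02994, 0, 0.416, -0.0073, 0.02994, -0.01, 0.416, -0.0073, 0.02994, -0.02, 0.416, -0.0073, 0.02994, -0.02, 0.416]

```text
clock: 14.38
eef_pos: [448.3, 262.9, 112.5]
tcp_rot: [-3.14, 0.001, 1.672]
contact_force: [-0.1, -1.0, -1.0]
opening: 0.186
```

servo_tool:
  series: [0, 0, -0.01, 0, 0, 0, 0, 0, 0, 0, 0, 0, 0, 0, 0, 0]

```text
clock: 14.72
eef_pos: [449.5, 260.9, 103.9]
tcp_rot: [-3.141, 0.001, 1.671]
contact_force: [0.9, -0.1, -1.0]
opening: 0.187
```

Run:
```python
from h import *
s=sense();print(s['clock'],s['eef_pos'],s['tcp_rot'],s['opening']);C=cam('wrist')
I=grab_frame('wrist');cv2.imwrite('pics/w10.png',I)
print(proj(C,[[448.7,261.8,42],[403,257.2,53],[403,257.2,37],[494.5,266.4,53],[453.2,342.5,42],[419.3,339,53]]).round(0))
```

```text
14.7167 [449.53395174 260.89066086 103.93363984] [-3.14069826e+00  6.55545747e-04  1.67106901e+00] 0.1872493559851873
[[321. 252.]
 [321. 181.]
 [321. 176.]
 [321. 327.]
 [449. 271.]
 [463. 224.]]
```

View pics/w10.png

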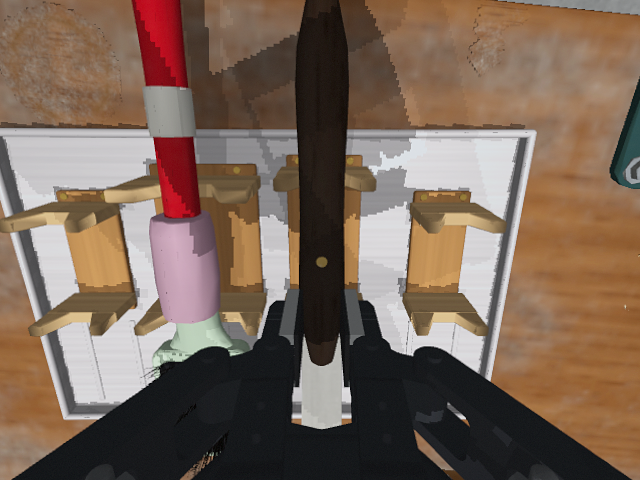

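The near post of the mid cradle is centred at about 324 px and the spatula at 322 px. I shift +1 mm and lower.

servo_tool:
  series: [0, 0.001, -0.012, 0, 0, 0, -0.016, 0, 0, 0, -0.014, 0, 0, 0, -0.009, 0, 0, 0, -0.005, 0, 0, 0, -0.003, 0, 0, 0, 0, 0, 0, 0, 0, 0]

```text
clock: 15.43
eef_pos: [449.9, 262.8, 45.6]
tcp_rot: [3.141, -0.0, 1.671]
contact_force: [-0.2, -0.0, -0.3]
opening: 0.187
```

servo_tool:
  series: [0, 0, -0.001, 0, 0, 0, -0.001, 0, 0, 0, -0.001, 0, 0, 0, -0.001, 0, 0, 0, 0, 0, 0, 0, 0, 0]

```text
clock: 15.93
eef_pos: [449.8, 263.0, 42.1]
tcp_rot: [3.141, -0.0, 1.672]
contact_force: [-2.3, -2.1, 11.9]
opening: 0.191
```

Run:
```python
from h import *
s=sense();print(s['clock'],s['eef_pos'],s['tcp_rot'],s['contact_force'],s['opening'])
cv2.imwrite('pics/w11.png',np.hstack([cv2.resize(grab_frame('wrist')[60:480],(400,300)),cv2.resize(grab_frame('scene')[185:305,150:330],(400,300))]))
```

```text
15.9333 [449.77547194 263.04865358  42.13595375] [ 3.14095273e+00 -2.93588960e-04  1.67188777e+00] [-2.25554309 -2.08612202 11.91402756] 0.19115936728228713
```

View pics/w11.png

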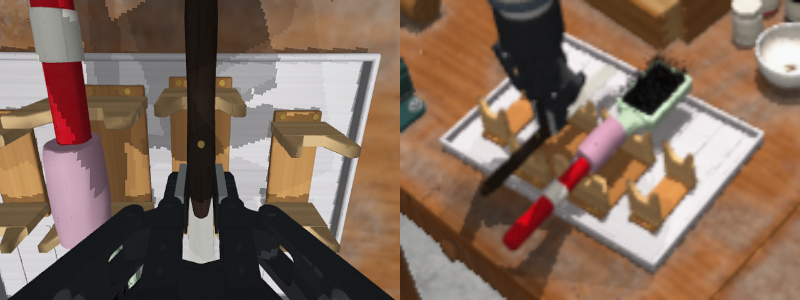

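Contact came at the seat height (TCP 42 mm), so the spatula is in. That was picture 16, so all further checks are numeric. Release, then go to the black brush.

servo_tool:
  series: [0, 0, 0, 0, 0, 0, 0, 0, 0, 0, 0, 0, 0, 0, 0, 0]
  gripper: 0.034

```text
clock: 16.37
eef_pos: [449.5, 262.8, 41.0]
tcp_rot: [-3.142, 0.0, 1.672]
contact_force: [-0.3, -0.3, 0.3]
opening: 0.4
```

servo_tool:
  series: [0, 0, 0.01, 0, 0, 0, 0.02, 0, 0, 0, 0.03, 0, 0, 0, 0.04, 0, 0, 0, 0.04, 0, 0, 0, 0.02, 0, 0, 0, 0, 0, 0, 0, 0, 0]

```text
clock: 17.03
eef_pos: [450.2, 263.2, 202.9]
tcp_rot: [3.139, -0.001, 1.672]
contact_force: [0.6, -0.9, -0.0]
opening: 0.396
```

Run:
```python
from h import *
s=sense();print(s['clock'],s['eef_pos'],s['tcp_rot'],s['opening']);C=cam('wrist')
I=grab_frame('wrist');cv2.imwrite('pics/w12.png',I);V=I.max(2)
e=proj(C,[[330,251,46],[478,265,46]]);print(e,proj(C,[[448.7,262,46]]))
v0=int(max(e[0][1],20));m=(V<75).astype(np.uint8);m[300:]=0;m[:,:250]=0;m[:,400:]=0
n,l,st,c=cv2.connectedComponentsWithStats(m);k=1+np.argmax(st[1:,4]);print(st[k],c[k]);ys,xs=np.where(l==k);Q=[]
for v in range(st[k][1]+6,st[k][1]+st[k][3]-5,8):
    r=xs[ys==v];Q.append([(r.min()+r.max())/2,v,r.max()-r.min()])
Q=np.array(Q);P=onz(C,Q[:,:2],46);print(np.c_[P[:,:2],Q[:,2]].round(1).tolist());a,b=np.polyfit(P[:,0],P[:,1],1);print('slope',a,'y at 449',a*449+b,'ends',onz(C,[[c[k][0],st[k][1]],[c[k][0],st[k][1]+st[k][3]]],46))
```

```text
17.0333 [450.18095034 263.18194606 202.8678162 ] [ 3.13853939e+00 -1.38234931e-03  1.67171998e+00] 0.39599551036402036
[[319.72174555  56.39077859]
 [318.77048457 242.18529389]] [[318.67266281 210.10812252]]
[ 309   57   25  186 3942] [320.88330797 146.27042111]
[[334.4, 252.4, 16.0], [339.8, 253.3, 19.0], [345.3, 253.5, 22.0], [351.0, 254.1, 24.0], [356.7, 254.7, 24.0], [362.4, 255.3, 24.0], [368.3, 255.9, 24.0], [374.2, 256.5, 24.0], [380.3, 257.1, 22.0], [386.4, 257.3, 21.0], [392.6, 258.3, 22.0], [398.9, 259.0, 22.0], [405.3, 259.6, 20.0], [411.8, 260.7, 21.0], [418.4, 260.9, 22.0], [425.1, 261.2, 21.0], [431.9, 261.9, 21.0], [438.8, 262.6, 21.0], [445.8, 263.3, 21.0], [452.9, 264.4, 20.0], [460.1, 265.2, 18.0], [467.4, 265.9, 14.0]]
slope 0.09937717014622988 y at 449 263.8761714866594 ends [[330.31972154 251.90905141  46.        ]
 [478.57801757 266.94541382  46.        ]]
```

Spatula check: its line slope is 0.099 and its middle is at about (449,264), both right. On to the black-tipped brush.

servo_tool:
  series: [0.006, -0.0341, 0, 0.5, 0.006, -0.0341, 0, 0.5, 0.006, -0.0341, 0, 0.5, 0.006, -0.0341, 0, 0.5, 0.006, -0.0341, 0, 0.5, 0.006, -0.0341, 0, 0.5, 0.006, -0.0341, 0, 0.5, 0.006, -0.0341, 0, 0.5]

```text
clock: 17.75
eef_pos: [496.3, -11.7, 199.4]
tcp_rot: [-3.138, -0.001, 1.742]
contact_force: [0.6, -0.3, 0.2]
opening: 0.397
```

servo_tool:
  series: [0.006, -0.0341, 0, 0.5, 0.006, -0.0341, 0, 0.5, 0.006, -0.0341, 0, 0.5, 0.006, -0.0341, -0.01, 0.5, 0.006, -0.0341, -0.015, 0.5, 0.006, -0.0341, -0.015, 0.5, 0.006, -0.0341, -0.015, 0.5, 0.006, -0.0341, -0.015, 0.5]
  gripper: 0.05

```text
clock: 18.42
eef_pos: [544.2, -283.9, 128.3]
tcp_rot: [-3.139, -0.002, 1.812]
contact_force: [0.4, 0.7, -0.5]
opening: 0.584
```

servo_tool:
  series: [0.006, -0.0341, -0.015, 0.5, 0, 0, -0.015, 0, 0, 0, 0, 0, 0, 0, 0, 0, 0, 0, 0, 0]

```text
clock: 18.83
eef_pos: [550.9, -315.8, 100.6]
tcp_rot: [-3.14, -0.002, 1.821]
contact_force: [-0.1, 0.2, 0.2]
opening: 0.585
```

```bash
cat > b.py <<'E'
from h import *
import sys
name=sys.argv[1];cx,cy,ang=map(float,sys.argv[2:5]);z=float(sys.argv[5]) if len(sys.argv)>5 else 6
s=sense();print(s['clock'],s['eef_pos'],s['tcp_rot'],s['opening']);C=cam('wrist');I=grab_frame('wrist');cv2.imwrite(f'pics/{name}.png',I)
d=np.array([np.cos(ang),np.sin(ang)]);nrm=np.array([-d[1],d[0]])
# rectified strip at 1 mm/px: rows along the brush (-80..80), columns across (-25..25)
L,A=np.meshgrid(np.arange(-80,81),np.arange(-25,26),indexing='ij')
P=np.stack([cx+L*d[0]+A*nrm[0],cy+L*d[1]+A*nrm[1],np.full(L.shape,z)],-1)
uv=proj(C,P).reshape(161,51,2).astype(np.float32);S=cv2.remap(I,uv[...,0],uv[...,1],1)
H=cv2.cvtColor(S,cv2.COLOR_BGR2LAB).astype(float);bg=np.median(H[:,np.r_[0:10,41:51]],1,keepdims=True)
D=np.linalg.norm(H-bg,axis=2)
for l in range(-80,81,8):
    r=D[l+80];q=np.where(r>25)[0]-25;print(l,'n',len(q),'c',q.mean().round(1) if len(q) else None,'bgr',S[l+80,int(round(q.mean()))+25].tolist() if len(q) else None)
E
python3 b.py w13 552 -316.6 .247
```

```text
18.8333 [ 550.91208042 -315.81281547  100.61217113] [-3.14028108e+00 -1.51145504e-03  1.82051810e+00] 0.5849775928855526
-80 n 0 c None bgr None
-72 n 0 c None bgr None
-64 n 2 c -1.5 bgr [71, 121, 163]
-56 n 5 c -1.0 bgr [73, 126, 169]
-48 n 5 c -1.0 bgr [76, 126, 169]
-40 n 4 c -1.5 bgr [75, 126, 166]
-32 n 4 c -0.5 bgr [63, 110, 150]
-24 n 6 c -0.5 bgr [61, 108, 147]
-16 n 6 c -0.5 bgr [58, 104, 143]
-8 n 27 c 3.0 bgr [54, 86, 114]
0 n 7 c 0.3 bgr [87, 145, 191]
8 n 7 c 0.1 bgr [88, 149, 194]
16 n 7 c 0.9 bgr [78, 135, 183]
24 n 7 c 0.0 bgr [219, 224, 225]
32 n 8 c 0.5 bgr [219, 223, 224]
40 n 3 c 1.7 bgr [138, 143, 146]
48 n 7 c 1.0 bgr [31, 36, 44]
56 n 6 c 0.5 bgr [31, 34, 41]
64 n 3 c 1.0 bgr [27, 30, 37]
72 n 0 c None bgr None
80 n 0 c None bgr None
```

The strip confirms the black brush: white ferrule and black tip on the +x side, centre within 1 mm, angle ≈0.265. Grasp.

servo_tool:
  series: [0.0005, 0, -0.03, 1.0, 0, 0, -0.03, 0, 0, 0, -0.023, 0, 0, 0, -0.01, 0, 0, 0, -0.004, 0, 0, 0, 0, 0, 0, 0, 0, 0]

```text
clock: 19.47
eef_pos: [553.0, -317.1, 5.5]
tcp_rot: [3.14, 0.001, 1.838]
contact_force: [0.5, -0.2, 0.7]
opening: 0.584
```

servo_tool:
  series: [0, 0, 0, 0, 0, 0, 0, 0, 0, 0, 0, 0, 0, 0, 0, 0, 0, 0, 0, 0, 0, 0, 0, 0, 0, 0, 0, 0, 0, 0, 0, 0]
  gripper: 0.0
  newtons: 40

```text
clock: 20.13
eef_pos: [552.5, -317.2, 5.1]
tcp_rot: [3.141, 0.001, 1.837]
contact_force: [-0.5, 0.8, 6.5]
opening: 0.077
```

servo_tool:
  series: [0, 0, 0.01, 0, 0, 0, 0.02, 0, 0, 0, 0.03, 0, 0, 0, 0.04, 0, 0, 0, 0.04, 0, 0, 0, 0.02, 0, 0, 0, 0, 0, 0, 0, 0, 0]

```text
clock: 20.8
eef_pos: [552.7, -317.3, 166.3]
tcp_rot: [3.139, 0.003, 1.838]
contact_force: [0.1, -0.2, -0.6]
opening: 0.075
```

```bash
python3 b.py w14 551.8 -316.5 .266 164
```

```text
20.8 [ 552.73698875 -317.31842946  166.25889503] [3.13913418e+00 2.50055240e-03 1.83752692e+00] 0.07471642598476126
-80 n 2 c -24.5 bgr [112, 133, 160]
-72 n 6 c -22.5 bgr [133, 154, 178]
-64 n 7 c 10.0 bgr [77, 89, 105]
-56 n 32 c 1.8 bgr [63, 109, 146]
-48 n 5 c 0.6 bgr [63, 107, 145]
-40 n 8 c 0.5 bgr [62, 108, 147]
-32 n 13 c 6.5 bgr [118, 134, 150]
-24 n 9 c 0.0 bgr [49, 86, 119]
-16 n 10 c 1.3 bgr [47, 82, 114]
-8 n 9 c 0.0 bgr [46, 82, 114]
0 n 33 c 0.0 bgr [47, 83, 115]
8 n 39 c 0.0 bgr [45, 81, 113]
16 n 29 c 0.0 bgr [43, 76, 109]
24 n 8 c -0.5 bgr [111, 118, 121]
32 n 9 c 0.0 bgr [205, 210, 211]
40 n 9 c 0.0 bgr [200, 205, 205]
48 n 4 c 0.0 bgr [27, 32, 40]
56 n 6 c -5.5 bgr [236, 238, 237]
64 n 14 c 0.0 bgr [33, 34, 42]
72 n 19 c 0.0 bgr [82, 98, 118]
80 n 0 c None bgr None
```

Brush held (opening 6 mm, straight). Transit to the left fine cradle.

servo_tool:
  series: [-0.0052, 0.0347, 0, -0.5, -0.0052, 0.0347, 0, -0.5, -0.0052, 0.0347, 0, -0.5, -0.0052, 0.0347, 0, -0.5, -0.0052, 0.0347, 0, -0.5, -0.0052, 0.0347, 0, -0.5, -0.0052, 0.0347, 0, -0.5, -0.0052, 0.0347, 0, -0.5]

```text
clock: 21.52
eef_pos: [508.6, -37.7, 162.4]
tcp_rot: [-3.138, -0.001, 1.767]
contact_force: [0.4, -0.1, 0.3]
opening: 0.076
```

servo_tool:
  series: [-0.0052, 0.0347, 0, -0.5, -0.0052, 0.0347, 0, -0.5, -0.0052, 0.0347, 0, -0.5, -0.0052, 0.0347, 0, -0.5, -0.0052, 0.0347, 0, -0.5, -0.0052, 0.0347, 0, -0.5, -0.0052, 0.0347, 0, -0.5, -0.0052, 0.0347, 0, -0.5]

```text
clock: 22.18
eef_pos: [467.1, 239.4, 162.4]
tcp_rot: [-3.139, 0.001, 1.698]
contact_force: [0.5, 0.9, -0.0]
opening: 0.082
```

servo_tool:
  series: [-0.0052, 0.0347, 0, -0.5, -0.0052, 0.0347, 0, -0.5, -0.0052, 0.0347, 0, -0.5, 0, 0, -0.02, 0, 0, 0, -0.02, 0, 0, 0, -0.02, 0, 0, 0, 0, 0, 0, 0, 0, 0]

```text
clock: 22.85
eef_pos: [451.7, 341.3, 102.1]
tcp_rot: [-3.137, 0.003, 1.672]
contact_force: [1.0, 0.0, 0.5]
opening: 0.076
```

```bash
cat > c.py <<'E'
from h import *
import sys
name=sys.argv[1];cx,cy=map(float,sys.argv[2:4])
s=sense();print(s['clock'],s['eef_pos'],s['tcp_rot'],s['opening']);C=cam('wrist');I=grab_frame('wrist');cv2.imwrite(f'pics/{name}.png',I)
ang=.1;d=np.array([np.cos(ang),np.sin(ang)]);nrm=np.array([-d[1],d[0]])
# strips at board height (9), classes: o=orange wood, w=white tray, d=dark/other
def strip(l,z,w=40):
    a=np.arange(-w,w+1);P=np.c_[cx+l*d[0]+a*nrm[0],cy+l*d[1]+a*nrm[1],np.full(len(a),z)]
    uv=proj(C,P).astype(np.float32);S=cv2.remap(I,uv[None,:,0],uv[None,:,1],1)[0].astype(int)
    return a,''.join('w' if p.min()>115 else 'o' if p[2]-p[0]>45 else '.' for p in S)
for z,ls in((9,(-20,-10,0)),(53,(-46,-42,-38,-34,-30,-26,26,30,34,38,42,46))):
    for l in ls: print(z,l,strip(l,z)[1])
E
python3 c.py w15 453.2 342
```

```text
22.85 [451.69262906 341.32812468 102.13910043] [-3.13734970e+00  2.56011716e-03  1.67180318e+00] 0.07637382620444422
9 -20 wwwwwwwwwwwwwwww....ooooooooooooooooooooooooooooooooooooooooooooooooo.wwwwwwwwwww
9 -10 wwwwwwwwwwwwwwwwwwwwwww.ooooooooooooooooooooooooooooooooooooowwwwwwwwwwwwwwwwwwww
9 0 wwwwwwwwwwwwwwwwwwwwwwwwooooooooooooooooooooooooooooooooooooowwwwwwwwwwwwwwwwwwww
53 -46 wwwwwwwwwwwwwwwwwwwwwwwwwwwooooooooooooooooooooooooooooooowwwwwwwwwwwwwwwwwwwwww.
53 -42 wwwwwwwwwwwwwwwwwwwwwww.ooooooooooooooooooooooooooooooooooooo.wwwwwwwwwwwwwwwwww.
53 -38 wwwwwwwwwwwwwwwwwwwwww.oooooooooooooooooooooooooooooooooooooooowwwwwwwwwwwwwwwww.
53 -34 wwwwwwwwwwwwwwwwwwww.o.ooooooooooooooooooooooooooooooooooooooooo.wwwwwwwwwwwwwww.
53 -30 wwwwwwwwwwwwwwwwwwww....oooooooooooooooooooooooooooooooooooooooo.wwwwwwwwwwwwwww.
53 -26 wwwwwwwwwwwwwwwwwwwwwwwwwwwooooooooooooooooooooooooooooooowwwwwwwwwwwwwwwwwwwwww.
53 26 wwwwwwwwwwwwwwwwww...................oooooooo...................wwwwwwwwwwwwwwww.
53 30 wwwwwwwwwwwwwwww.....................oooooooo.....................wwwwwwwwwwwwww.
53 34 wwwwwwwwwwwwwww......................oooooooo......................wwwwwwwwwwwww.
53 38 wwwwwwwwwwwwww.......................oooooooo.......................wwwwwwwwwwww.
53 42 wwwwwwwwwwwww........................oooooooo........................wwwwwwwwwww.
53 46 wwwwwwwwwwww.........................oooooooo.........................wwwwwwwwww.
```

The fine cradle's near post and board centre are +2 mm from my aim, so I correct that and lower.

servo_tool:
  series: [0, 0.0018, -0.012, 0, 0, 0, -0.016, 0, 0, 0, -0.014, 0, 0, 0, -0.009, 0, 0, 0, -0.005, 0, 0, 0, -0.003, 0, 0, 0, 0, 0, 0, 0, 0, 0]

```text
clock: 23.57
eef_pos: [453.5, 344.4, 45.5]
tcp_rot: [3.141, -0.0, 1.672]
contact_force: [-0.6, -0.5, 0.8]
opening: 0.077
```

servo_tool:
  series: [0, 0, -0.001, 0, 0, 0, -0.001, 0, 0, 0, -0.001, 0, 0, 0, -0.001, 0, 0, 0, 0, 0, 0, 0, 0, 0]

```text
clock: 24.07
eef_pos: [453.5, 344.4, 42.0]
tcp_rot: [3.141, -0.0, 1.672]
contact_force: [-1.9, -2.7, 10.0]
opening: 0.079
```

Contact at the expected height. Release and rise, then check.

servo_tool:
  series: [0, 0, 0, 0, 0, 0, 0, 0, 0, 0, 0, 0, 0, 0, 0, 0]
  gripper: 0.024

```text
clock: 24.4
eef_pos: [453.2, 344.2, 40.9]
tcp_rot: [-3.141, 0.0, 1.672]
contact_force: [-0.9, -0.2, -0.5]
opening: 0.28
```

servo_tool:
  series: [0, 0, 0.01, 0, 0, 0, 0.02, 0, 0, 0, 0.03, 0, 0, 0, 0.04, 0, 0, 0, 0.04, 0, 0, 0, 0.02, 0, 0, 0, 0, 0, 0, 0, 0, 0]

```text
clock: 25.07
eef_pos: [453.8, 344.6, 203.0]
tcp_rot: [3.139, -0.002, 1.672]
contact_force: [-0.9, -0.5, -0.6]
opening: 0.282
```

```bash
cat > v.py <<'E'
from h import *
import sys
name=sys.argv[1];cx,cy,ang,z=map(float,sys.argv[2:6])
s=sense();print(s['clock'],s['eef_pos'],s['tcp_rot'],s['opening']);C=cam('wrist');I=grab_frame('wrist');cv2.imwrite(f'pics/{name}.png',I)
d=np.array([np.cos(ang),np.sin(ang)]);nrm=np.array([-d[1],d[0]])
for l in range(-80,81,5):
    a=np.arange(-30,31);P=np.c_[cx+l*d[0]+a*nrm[0],cy+l*d[1]+a*nrm[1],np.full(61,z)];uv=proj(C,P).astype(np.float32)
    S=cv2.remap(I,uv[None,:,0],uv[None,:,1],1)[0].astype(int)
    print('%4d'%l,''.join('w' if p.min()>190 else 'g' if p.min()>110 else '#' if p.max()<70 else 'o' if p[2]-p[0]>70 else '.' for p in S))
E
python3 v.py w16 453.4 344 .1 46
```

```text
25.0667 [453.81230047 344.64469024 202.95344152] [ 3.13880045e+00 -1.68797186e-03  1.67176643e+00] 0.28240241358285184
 -80 ggggggggggggggggggggggggggggggggggggggggggggggggggggggggggggg
 -75 ggggggggggggggggggggggggggggggggggggggggggggggggggggggggggggg
 -70 gggggggggggggggggggggggggggggggggggggggggggggggggggggggwwwwww
 -65 ggggggggggggggggggggggggggggg.oooo.gggggggggggggggggggggggwww
 -60 ggggggggggggggggggggggggggggg.oooo.gggggggggggggggggggggggggg
 -55 ggggggggggggggggggggggggggggg.oooo.gggggggggggggggggggggggggg
 -50 gggggggggggggggggggggggggggggooooo.gggggggggggggggggggggggggg
 -45 gggggggggggggg.ooooooooooooo.ooooo..ooooooooooo.ggggggggggggg
 -40 ggggggggggg..................oooooo................gggggggggg
 -35 wggggggg.....................oooooo..................wwwwwwww
 -30 wwwwwwww.....................ooooooooo.o.............wwwwwwww
 -25 wwwwwwwwwwwwwwoooooooooooooo..oooo.oooooooooooogwwwwwwwwwwwww
 -20 wwwwwwwwwwwwwwooooooooooooo...oooo..ooooooooooogwwwwwwwwwwwww
 -15 wwwwwwwwwwwwwwoooooooooooooo..ooooooooooooooooogwwwwwwwwwwwww
 -10 wwwwwwwwwwwwww.ooooooooooooooooooooooo
[... 529 characters left out ...]
gggggggo.............gwwwwwwww
  35 wwwwwwwwg.........oggggggggggggggggggggo.............gwwwwwww
  40 wwwwwwww........ggwwwwwwwwwwg#####.gwwwwwwwwgg.......gwwwwwww
  45 wwwwwwwwwwwwwwwwwwgwwwgwwwwwg######gwwwwwwwwwwwwwwgwwggwwwwww
  50 wwwwwwwwwwwwwwwwwwgwwwgwwwwww#####.gwwwwwwwwwwwwwwgwwwwwwwwww
  55 wwwwwwwwwwwwwwwwwwgwwwgwwwwwwg####gwwwwwwwwwwwwwwwgwwwwwwwwww
  60 wwwwwwwwwwwwwwwwwwgwwwwwwwwwww.##gwwwwwwwwwwwwwwwwgwwwwwwwwww
  65 wwwwwwwwwwwwwwwwwwgwwwwwwwwwwwwggwwwwwwwwwwwwwwwwwwwwwwwwwwww
  70 wwwwwwwwwwwwwwwwwwwwwwwwwwwwwwwwwwwwwwwwwwwwwwwwwwwwwwwwwwwww
  75 ggg...ggwwwwwwwwwwwwwwwwwwwwwwwwwwwwwwwwwwwwwwwwwwwwwgwwwgg..
  80 ..#####gwwwwwwwwwwwwwwwwwwwwwwwwwwwwwwwwwwwwwwwwwwwwwwwwww###
```

The black brush lies centred in both notches, straight, with its tip far. Now the red-tipped brush.

servo_tool:
  series: [0.005, -0.0364, 0, -0.41, 0.005, -0.0364, 0, -0.41, 0.005, -0.0364, 0, -0.41, 0.005, -0.0364, 0, -0.41, 0.005, -0.0364, 0, -0.41, 0.005, -0.0364, 0, -0.41, 0.005, -0.0364, 0, -0.41, 0.005, -0.0364, 0, -0.41]

```text
clock: 25.78
eef_pos: [491.9, 51.2, 199.4]
tcp_rot: [-3.138, 0.0, 1.614]
contact_force: [0.7, 1.2, -0.2]
opening: 0.281
```

servo_tool:
  series: [0.005, -0.0364, 0, -0.41, 0.005, -0.0364, 0, -0.41, 0.005, -0.0364, 0, -0.41, 0.005, -0.0364, 0, -0.41, 0.005, -0.0364, 0, -0.41, 0.005, -0.0364, 0, -0.41, 0.005, -0.0364, 0, -0.41, 0.005, -0.0364, 0, -0.41]

```text
clock: 26.45
eef_pos: [532.0, -239.6, 199.1]
tcp_rot: [-3.138, -0.001, 1.557]
contact_force: [1.2, -0.3, -0.1]
opening: 0.279
```

servo_tool:
  series: [0.005, -0.0364, -0.015, -0.41, 0.005, -0.0364, -0.02, -0.41, 0.005, -0.0364, -0.02, -0.41, 0.005, -0.0364, -0.02, -0.41, 0.004, -0.0364, -0.02, -0.41, 0, 0, -0.005, 0, 0, 0, 0, 0, 0, 0, 0, 0]
  gripper: 0.05

```text
clock: 27.12
eef_pos: [555.8, -418.6, 99.2]
tcp_rot: [-3.138, -0.003, 1.521]
contact_force: [0.0, -0.2, 0.8]
opening: 0.583
```

servo_tool:
  series: [0, 0, 0, 0, 0, 0, 0, 0]

```text
clock: 27.28
eef_pos: [557.6, -418.6, 102.1]
tcp_rot: [3.141, 0.0, 1.523]
contact_force: [0.2, 0.9, -0.1]
opening: 0.581
```

```bash
python3 b.py w17 557 -419.6 -0.05
```

```text
27.2833 [ 557.55073301 -418.60377403  102.12969918] [3.14109892e+00 1.88632450e-04 1.52275423e+00] 0.58059438807041
-80 n 0 c None bgr None
-72 n 0 c None bgr None
-64 n 0 c None bgr None
-56 n 3 c -2.0 bgr [90, 145, 185]
-48 n 2 c -1.5 bgr [76, 126, 165]
-40 n 4 c -1.0 bgr [79, 128, 166]
-32 n 5 c -0.6 bgr [84, 133, 170]
-24 n 6 c -1.5 bgr [83, 133, 171]
-16 n 6 c -1.5 bgr [77, 125, 164]
-8 n 5 c -2.2 bgr [85, 135, 173]
0 n 5 c -1.2 bgr [88, 139, 176]
8 n 7 c -1.0 bgr [116, 178, 220]
16 n 6 c 0.5 bgr [111, 171, 212]
24 n 8 c -0.5 bgr [218, 223, 223]
32 n 8 c -0.5 bgr [221, 226, 227]
40 n 7 c 0.0 bgr [33, 33, 96]
48 n 7 c 0.0 bgr [30, 29, 94]
56 n 6 c -0.5 bgr [31, 31, 95]
64 n 2 c -0.5 bgr [49, 58, 88]
72 n 0 c None bgr None
80 n 0 c None bgr None
```

Red tip confirmed (BGR ≈ 31,30,95), centre within about 1 mm. Grasp.

servo_tool:
  series: [0, 0, -0.03, 0.9, 0, 0, -0.03, 0, 0, 0, -0.023, 0, 0, 0, -0.01, 0, 0, 0, -0.004, 0, 0, 0, 0, 0, 0, 0, 0, 0]

```text
clock: 27.92
eef_pos: [558.1, -420.1, 5.9]
tcp_rot: [3.14, 0.001, 1.538]
contact_force: [0.2, 0.2, 0.4]
opening: 0.583
```

servo_tool:
  series: [0, 0, 0, 0, 0, 0, 0, 0, 0, 0, 0, 0, 0, 0, 0, 0, 0, 0, 0, 0, 0, 0, 0, 0, 0, 0, 0, 0, 0, 0, 0, 0]
  gripper: 0.0

```text
clock: 28.58
eef_pos: [557.7, -420.1, 5.5]
tcp_rot: [3.14, 0.001, 1.537]
contact_force: [-0.5, 1.0, 6.9]
opening: 0.074
```

servo_tool:
  series: [0, 0, 0.01, 0, 0, 0, 0.02, 0, 0, 0, 0.03, 0, 0, 0, 0.04, 0, 0, 0, 0.04, 0, 0, 0, 0.02, 0, 0, 0, 0, 0, 0, 0, 0, 0]

```text
clock: 29.25
eef_pos: [557.8, -420.2, 166.5]
tcp_rot: [3.139, 0.002, 1.537]
contact_force: [-1.7, 0.2, -1.0]
opening: 0.079
```

```bash
python3 b.py w18 557.2 -420.4 -0.033 168
```

```text
29.25 [ 557.7667858  -420.18952175  166.52311193] [3.13890440e+00 1.88498371e-03 1.53713210e+00] 0.07919809337798715
-80 n 4 c 23.5 bgr [127, 149, 174]
-72 n 7 c 22.0 bgr [119, 142, 170]
-64 n 2 c 24.5 bgr [90, 127, 170]
-56 n 17 c 0.3 bgr [67, 111, 151]
-48 n 10 c 2.0 bgr [76, 124, 162]
-40 n 9 c 1.0 bgr [74, 122, 161]
-32 n 15 c 5.2 bgr [64, 100, 130]
-24 n 8 c 1.5 bgr [69, 109, 142]
-16 n 8 c 1.5 bgr [68, 109, 142]
-8 n 20 c 1.5 bgr [68, 109, 142]
0 n 36 c 1.5 bgr [68, 109, 143]
8 n 41 c 2.0 bgr [67, 109, 140]
16 n 27 c -0.7 bgr [62, 99, 130]
24 n 8 c 1.5 bgr [215, 220, 220]
32 n 8 c 1.5 bgr [212, 218, 218]
40 n 8 c 1.5 bgr [62, 63, 108]
48 n 14 c 1.5 bgr [28, 27, 90]
56 n 16 c 1.5 bgr [31, 31, 93]
64 n 18 c 1.5 bgr [63, 84, 101]
72 n 0 c None bgr None
80 n 0 c None bgr None
```

servo_tool:
  series: [-0.0054, 0.035, 0, 0.51, -0.0054, 0.035, 0, 0.51, -0.0054, 0.035, 0, 0.51, -0.0054, 0.035, 0, 0.51, -0.0054, 0.035, 0, 0.51, -0.0054, 0.035, 0, 0.51, -0.0054, 0.035, 0, 0.51, -0.0054, 0.035, 0, 0.51]

```text
clock: 29.97
eef_pos: [512.0, -137.8, 162.5]
tcp_rot: [-3.138, -0.001, 1.609]
contact_force: [-0.4, -0.1, 0.3]
opening: 0.078
```

servo_tool:
  series: [-0.0054, 0.035, 0, 0.51, -0.0054, 0.035, 0, 0.51, -0.0054, 0.035, 0, 0.51, -0.0054, 0.035, 0, 0.51, -0.0054, 0.035, 0, 0.51, -0.0054, 0.035, 0, 0.51, -0.0054, 0.035, 0, 0.51, 0, 0, -0.02, 0]

```text
clock: 30.63
eef_pos: [476.3, 110.3, 145.4]
tcp_rot: [3.139, -0.002, 1.674]
contact_force: [1.4, -0.5, -0.2]
opening: 0.078
```

servo_tool:
  series: [0, 0, -0.02, 0, 0, 0, -0.02, 0, 0, 0, 0, 0, 0, 0, 0, 0]

```text
clock: 30.97
eef_pos: [474.3, 104.9, 102.7]
tcp_rot: [-3.137, 0.001, 1.671]
contact_force: [0.1, -0.0, -0.4]
opening: 0.076
```

```bash
python3 c.py w19 475.7 104.5
```

```text
30.9667 [474.32433364 104.93167688 102.70873863] [-3.13670527e+00  5.63696441e-04  1.67078381e+00] 0.07556042747882663
9 -20 wwwwwwwwwwwwww......ooooooooooo.ooooooooooooooooooooooooooooo........wwwwwwwwwwww
9 -10 wwwwwwwwwwwwwwwwwwwwww.ooooooooooooooooooooooooooooooooooooowwwwwwwwwwwwwwwwwwwww
9 0 wwwwwwwwwwwwwwwwwwwwwwwooooooooooooooooooooooooooooooooooooowwwwwwwwwwwwwwwwwwwww
53 -46 ww..wwwwwwwwwwwwwwwwwwwwwwoooooooooooooooooooooooooooooo.wwwwwwwwwwwwwwwwwwww.ooo
53 -42 ww..wwwwwwwwwwwwwwwwwwwoo......o.o....ooooooooo.....ooooooo.wwwwwwwwwwwwwwwwwwooo
53 -38 ww..wwwwwwwwwwwwwwwww.ooooooooooooooooooooooooooooooooooooooo.wwwwwwwwwwwwwww.ooo
53 -34 ww..wwwwwwwwwwwwwww....ooooooooooooooooooooooooooooooooooooo....wwwwwwwwwwwww.ooo
53 -30 ww..wwwwwwwwwwwwwww.....oooooooooooooooooooooooooooooooooo......wwwwwww.wwwwwwooo
53 -26 www.wwwwwwwwwwwwwwwwwwwwwwooooooooooooooooooooooooooooooowwwwwwwwwwwwwwwwwwwwwooo
53 26 www.wwwwwwwwwwwwwww...................oooooooo...................wwwwwwwwwwwwww..
53 30 wwwwwwwwwwwwwwwww.....................oooooooo.....................wwwwwwwwwwwww.
53 34 www.wwwwwwwwwwww......................oooooooo......................wwwwwwwwwwwww
53 38 www.wwwwwwwwwww.......................oooooooo.......................wwwwwwwwwwww
53 42 www.wwwwwwwwww........................oooooooo........................wwwwwwwwwww
53 46 wwwwwwwwwwwwww........................oooooooo.........................wwwwwwwwww
```

servo_tool:
  series: [0, 0.0007, -0.012, 0, 0, 0, -0.016, 0, 0, 0, -0.014, 0, 0, 0, -0.009, 0, 0, 0, -0.005, 0, 0, 0, -0.003, 0, 0, 0, 0, 0, 0, 0, 0, 0]

```text
clock: 31.68
eef_pos: [476.6, 106.1, 45.8]
tcp_rot: [3.141, -0.0, 1.671]
contact_force: [-0.1, -0.5, 0.2]
opening: 0.081
```

servo_tool:
  series: [0, 0, -0.001, 0, 0, 0, -0.001, 0, 0, 0, -0.001, 0, 0, 0, -0.001, 0, 0, 0, 0, 0, 0, 0, 0, 0]

```text
clock: 32.18
eef_pos: [476.5, 106.1, 42.3]
tcp_rot: [3.141, -0.0, 1.671]
contact_force: [-3.9, -0.7, 14.3]
opening: 0.076
```

servo_tool:
  series: [0, 0, 0, 0, 0, 0, 0, 0, 0, 0, 0, 0, 0, 0, 0, 0]
  gripper: 0.024

```text
clock: 32.52
eef_pos: [476.1, 106.0, 41.2]
tcp_rot: [-3.141, 0.0, 1.671]
contact_force: [-0.2, -0.2, 0.7]
opening: 0.278
```

servo_tool:
  series: [0, 0, 0.01, 0, 0, 0, 0.02, 0, 0, 0, 0.03, 0, 0, 0, 0.04, 0, 0, 0, 0.04, 0, 0, 0, 0.02, 0, 0, 0, 0, 0, 0, 0, 0, 0]

```text
clock: 33.18
eef_pos: [476.8, 106.1, 203.0]
tcp_rot: [3.138, -0.0, 1.671]
contact_force: [-0.7, -0.8, -0.7]
opening: 0.279
```

```bash
python3 v.py w20 476 105.5 .1 46
python3 - <<'E'
from h import *
T0=cv2.imread('pics/top0.png').astype(int);T=grab_frame('top').astype(int);cv2.imwrite('pics/topf.png',T)
for n,(x0,y0,x1,y1) in{'marker':(398,155,460,180),'cup':(312,152,340,184),'small spat':(445,300,515,338)}.items(): print(n,'changed px',(np.abs(T-T0)[y0:y1,x0:x1].max(2)>40).sum())
E
```

```text
33.1833 [476.83745587 106.14289989 203.02862246] [ 3.13831550e+00 -3.56225499e-04  1.67074762e+00] 0.27937988485355436
 -80 ggggggggggggggggggggggggggggggggggggggggggggggggggggggwwggggg
 -75 ggggggggggggggggggggggggggggggggggggggggggggggggggggggggggggg
 -70 gggggggggggggggggggggggggggggggggggggggggggggggggggggggwwgggg
 -65 ggggggggggggggggggggggggggggggggggggggggggggggggggggggggggggg
 -60 ggggggggggggggggggggggggggggg......gggggggggggggggggggggggggg
 -55 ggggggggggggggggggggggggggggg.......ggggggggggggggggggggggggg
 -50 gggggggggggggggggggggggggggg........ggggggggggggggggggggggggg
 -45 ggggggggggggg..oooooooooo................ooo....ggggggggggggg
 -40 ggggggggggg.......................................ggggggggggg
 -35 ggggggggg...........................................gwwwwwwww
 -30 wwwwwwww............................................gwwwwwwww
 -25 wwwwwwwwwwwwwwooooooooooooo.........ooooooooooogwwwwwwwwwwwww
 -20 wwwwwwwwwwwwwgoooooooooooooo........ooooooooooogwwwwwwwwwwwww
 -15 wwwwwwwwwwwwwgoooooooooooooo..ooo..oooooooooooogwwwwwwwwwwwww
 -10 wwwwwwwwwwwwwgooooooooooooo..ooooooooo
[... 708 characters left out ...]
wwwwwwwwwwwwwwwwwwwg######gwwwwwwwwwwwwwwwwwwwwwwwww
  50 wwwwwwwwwwwwwwwwwwwwwwwwwwwwg.####.gwwwwwwwwwwwwwwwwwwwwwwwww
  55 wwwwwwwwwwwwwwwwwwwwwwwwwwwwwg.##.gwwwwwwwgwwwwwwwwwwwwwwwwww
  60 wwwwwwwwwwwwwwwwwwwwwwwwwwwwwwg..gwwwwwwwwwwwwwwwwwwwwwwwwwww
  65 wwwwwwwwwwwgwwwwwwwwwwwwwwwwwwwwwwwwwwwwwwwwwwwwwwwwwwwwwwwww
  70 wwwwwwwgwwwwwwwwwwwwwwwwwwwwwwwwwwwwwwwwwwggwwwwwwwwwwwwwwwww
  75 ggggggggwwwgwwwwwwwwwwwwwwwwwwwwwwwwwwggwwwwwwwwwwwwwwwwwgggg
  80 ..#####gwwwgwwwwwwwwwwwwwwwwwwwwwwwwwwwgwwwwwwwwwwwwwwwwwg###
marker changed px 0
cup changed px 0
small spat changed px 0[ WARN:0@0.804] global loadsave.cpp:1063 imwrite_ Unsupported depth image for selected encoder is fallbacked to CV_8U.
```

The red brush is centred and straight too, and the marker and cup are unchanged. A last check that the paste brush and spatula stayed put, then hand in.

Run:
```python
from h import *
CT=cam('top');T=grab_frame('top');s=sense();print(s['contact_force'],s['clock'])
q=cv2.cvtColor(T,cv2.COLOR_BGR2HSV).astype(int);m=(q[...,0]>150)&(q[...,1]>35)&(q[...,1]<130)&(q[...,2]>110)
z=proj(CT,[[459,183.5,68]])[0];x,y=z.astype(int);ok=np.zeros_like(m);ok[y-25:y+25,x-15:x+15]=1
ys,xs=np.where(m&ok);p=onz(CT,[[xs.mean(),ys.mean()]],68)[0] if len(xs) else None;print('sleeve',len(xs),p)
v=T.max(2);z=proj(CT,[[400,259,47]])[0].astype(int)
d=(v<75);ok[:]=0;ok[z[1]-35:z[1]+40,z[0]-9:z[0]+9]=1;ys,xs=np.where(d&ok);P=onz(CT,np.c_[xs,ys],47);print('spat handle',len(xs),P.mean(0),np.polyfit(P[:,0],P[:,1],1),P[:,0].min(),P[:,0].max())
sign_off();print('handed in')
```

```text
[ 0.44358736 -0.38141802  0.16703245] 33.3333
sleeve 0 None
spat handle 21 [398.01975961 268.62771076  47.        ] [7.14368517e-02 2.40194432e+02] 310.4422362098268 469.36469525136386
the job is handed in; nothing more can be done
handed in
```

I laid all four tools in their cradles, wet ends to the far side, and handed in at 33.3 s of the 96 s allowed. The gripper was clear of everything, about 200 mm above the table. My last overhead check of the paste brush and spatula told me nothing, because the raised arm was probably blocking the view. My script handed in without waiting for a good result there.

- **Paste brush (widest cradle):** in the picture taken after release, its sleeve was at about (458, 184) mm against a seat of (459, 183), down in both notches.
- **Spatula (middle cradle):** its middle was at about (449, 264) mm against a seat of (449, 262), in line to within 0.01 rad. Contact came at the expected seat height.
- **Ink brushes (two small cradles):** the black-tipped brush is in the left one and the red-tipped brush in the right one. Both were straight and within about 2 mm of the notch centre, and contact came at the expected height.
- **Bystanders:** the marker and measuring cup showed no changed pixels in the overhead picture. The small look-alike spatula also showed no change.

**Last check that failed:** the overhead picture found no pixels of the paste brush's sleeve and only 21 stray dark pixels of the spatula handle. For those two I rely on the close wrist-camera checks made right after each was released. The later moves over them passed well above, and no contact showed in the force readings between grasps and placings.

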